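# Load the humidity tray: tall bottle at the back, then the jar in front

## Task

Bring the tall amber bottle out from under the iron rail, stand it on the bare ledge well clear of the rail and let go, then take it again by its white cap and stand it in the back bay of the grey tray. Only after that stand the glass jar in the tray's front bay, without touching the bottle while you handle the jar. Keep both upright, set them down rather than drop them, and leave the bonsai pot, the rock and the brush where they are.

Things in the scene. Friction and masses are not known exactly. Their poses are not given: they have to be found in the camera images.
- bottle: amber glass bottle, 165 mm tall, about 0.25 kg, standing upright under the rail; round body 52 mm in diameter up to 100 mm height, then a shoulder narrowing to a 24 mm neck at 124 mm, white cap on top. Origin: centre of its underside; z runs up its axis
- bottle_cap (a point): point on the bottle's axis 147 mm above its underside, middle of the white cap (30 mm in diameter, from 128 to 165 mm height)
- jar: small clear glass jar with reddish contents, a steel lid and a green press button on it; 75 mm tall with the button, glass 54 mm in diameter up to 60 mm, lid 56 mm in diameter from 60 to 70 mm, about 0.22 kg, standing upright on the ledge. The lid is shut and stays on. Origin: centre of its underside; z up
- tray: grey plastic humidity tray fixed on the ledge, outer size 200 (x) by 260 (y) by 26 mm high, walls 5 mm, floor top 6 mm above the ledge. A low divider (4 mm thick, 26 mm high) along its y axis at x = 0 makes two bays, each 93 mm (x) by 250 mm (y) inside. Origin: centre of its underside; x points away from the robot, so the back bay is on the +x side
- back_bay (a point): centre of the floor of the tray's back bay (the one far from the robot), at x = +50 mm in the tray's frame, 6 mm above the ledge; axes as the tray's
- front_bay (a point): centre of the floor of the tray's front bay (near the robot), at x = -50 mm in the tray's frame, 6 mm above the ledge; axes as the tray's
- railing: low fixed iron rail on the robot's left: a round bar 20 mm in diameter along x, 560 mm long, underside 197 mm above the ledge, a post at each end. Origin: on the ledge below the bar's middle. It hangs 32 mm over the bottle's cap, so the bottle must be taken by its body with the gripper leaning in from the open -y side (45 degrees is good) and lifted under 25 mm until clear
- rock: grey pointed ceramic rock ornament, 102 mm tall and about 85 mm wide at the foot, loose, also standing under the rail. Origin: centre of its underside
- pot: rectangular celadon bonsai pot with a small tree, 172 by 122 mm, rim 63 mm high, tree 197 mm high, loose, 1.5 kg. Origin: centre of its underside
- brush: stainless brush with black nylon bristles, 195 mm long, 26 mm wide, 18 mm high, loose, lying bristles down. Origin: on the ledge below its middle; long axis x, bristle end at +x
Things that resemble listed ones, but are neither listed nor needed, are in the scene too. Several things have the shape of the bottle; the one meant has the colours described above.

How it is judged:
By the outcome, as a careful person would: the job done as asked, in the order asked, and still so for the second after the job is handed in, with the robot touching nothing.
It also fails if it takes over 72 s, if anything falls off the work surface, if the arm or the gripper's body presses on something with over 40 N, if the wrist force passes 120 N, or if a joint passes its speed limit or range.

## Robot

A 7-joint arm with a two-finger parallel gripper is mounted at the origin on the work surface. World frame = base frame: x ahead of the robot, y to its left, z up, the work surface at z = 0. Lengths are in mm, angles in rad, forces in N, time in s.
With the tool pointing down it reaches from about 400 to 875 mm from the base axis. Payload 4.4 kg.
Tool frame: the origin (TCP) lies midway between the tips of the shut fingers; the grasp point (between the pads) lies 19 mm behind it (ctrl.pinch_z is the distance from the TCP to the grasp point, in mm); z points along the fingers, y is the line along which they close (so a half turn about z gives the same grasp; the last joint's range is limited). The gripper opens to 85 mm and grips with 20 to 120 N. Pads are 22 mm wide; open, the fingers measure 114 mm over their backs; the gripper's body (76 mm by 85 mm) begins 54 mm behind the grasp point. The pads swing forward as they close: fully open they stand 13 mm farther back than shut.
Start: joints at [1.239, 0.628, 0.038, 1.517, -0.027, 0.996, -0.02], TCP at [170.77, -627.18, 231.313] pointing down, gripper open.
Joint ranges: [-3.06, 3.06], [-0.37, 2.12], [-1.25, 1.32], [0.18, 2.47], [-1.1, 4.24], [0.23, 1.98], [-2.94, 2.94]. Speed limits (rad/s): [2.57, 2.57, 3.14, 3.14, 3.14, 3.14, 3.14].

## Interface

Orientations are given as [roll, pitch, yaw] about the fixed x, y, z axes, in that order (R = Rz(yaw) Ry(pitch) Rx(roll)).
In Python, from cell import read_state, cams, order, ctrl gives the robot as it stands.
- The arm moves only by the tool move_arm, never from a script. Its argument "targets" is text: rows parted by semicolons, each of 7 numbers parted by spaces: the gripper's target within -1 to 1 (fully open at 1, half-way at 0, shut at -1), then the shift along the tool's x, y, z in cm, then the turn, a rotation vector about the tool's x, y, z in degrees. A call has 1 to 5 rows; each row shifts and turns the commanded pose from where the row before left it, along the tool's axes as they then stand; what a row does not reach is not made up. A row lasts 1/12 s, in which the tool goes at most 41.7 mm and 7.16 degrees, less where a joint would pass 70% of its speed; a pose out of reach is approached as far as the arm can. A call with a gripper value outside its range is refused whole. The fingers move at their own pace and stop on an object; the grip force is fixed at half the most. Time passes only in rows, so rows that do not move let the fingers close. It gives the time, the measured TCP pose, the force, the opening and the grip force at its end, in the units of the state.
- read_state(): the state, without advancing time (a new reading comes with each control period).
- cams.get_image(name): name is "scene" or "top"; returns a dict with "color" (420x560x3 uint8, red, green, blue), "fovy" (degrees; the focal length in pixels is half the picture's height over the tangent of half this angle, whatever the lens; pixels are square), "cx", "cy" (the principal point, pixels), "k1" (the pictures are not rectified: a ray, as slopes to the right and down, at radius r is drawn at 1 + k1 r^2 times it, then the intrinsics apply), "rvec" (rotation vector, rad) and "tvec" (3), from world to camera coordinates, as OpenCV has them. Camera axes: x right, y down, z forward; pixel columns grow to the right and rows downward; lengths in mm; the calibration is good to about 2 mm. A picture is of the moment at which its call begins. There is no depth.
- order.finish_job(): hands the job in; it is judged then, once.
The state is a dict: "clock": time; "qpos": joint angles; "qd": joint speeds; "tau": joint torques, N m; "eef_pos": TCP position; "tool_rot": TCP orientation; "force": force on the tool from outside, world axes, zero at the start; "torque": the same for the moment, N m; "width": finger opening in mm; "gripper_force": force on a finger pad.
Only numpy, scipy, OpenCV 4.12 (cv2) and the standard library are available. Lean on these libraries where they do the work, as an engineer would, in place of code of your own. Each camera call takes 0.05 s, during which the arm holds its last target. There are 200 camera calls.

## Working session

There is one attempt and no reset: what is moved stays moved. The work goes in short steps, Python scripts to look and compute and a tool call to move; the robot and the scene stay as the last step left them, time stands still between calls to the robot, and variables do not carry over. Pictures are saved under pics/ and viewed, at most 12 in all, crops included, and the job is handed in when it is done.

Besides the shell and the picture viewer there is one more tool, called after "Request:" as name(argument=value, ...) on one line, values as JSON. move_arm: Moves the arm, as the interface text tells. Its arguments: {"type":"object","properties":{"targets":{"type":"string"}},"required":["targets"]}

```bash
mkdir -p pics; ls; cat > h.py <<'E'
import numpy as np, cv2
from cell import read_state, cams, order, ctrl
def cam(n,save=None,im=None):
    d=cams.get_image(n)
    if save: cv2.imwrite('pics/'+save,d['color'][:,:,::-1])
    return d
def par(d):
    f=210/np.tan(np.radians(d['fovy'])/2)
    return np.array([[f,0,d['cx']],[0,f,d['cy']],[0,0,1.]]),np.array([d['k1'],0,0,0.]),np.array(d['rvec'],float),np.array(d['tvec'],float)
def proj(d,P):
    K,D,r,t=par(d); return cv2.projectPoints(np.array(P,float).reshape(-1,1,3),r,t,K,D)[0].reshape(-1,2)
def ray(d,uv,z):
    K,D,r,t=par(d); R=cv2.Rodrigues(r)[0]
    n=cv2.undistortPoints(np.array(uv,float).reshape(-1,1,2),K,D).reshape(-1,2)
    o=-R.T@t.ravel(); v=(R.T@np.c_[n,np.ones(len(n))].T).T
    return o+v*((z-o[2])/v[:,2])[:,None]
E
python3 - <<'E'
from h import *
a=cam('scene');b=cam('top')
for d,n in((a,'s1'),(b,'t1')):
    cv2.imwrite(f'pics/{n}.png',cv2.resize(d['color'][:,:,::-1],(800,600),interpolation=cv2.INTER_CUBIC))
    print({k:v for k,v in d.items() if k!='color'})
    K,D,r,t=par(d);R=cv2.Rodrigues(r)[0];print(-R.T@t.ravel())
print(read_state(),ctrl.pinch_z)
E
```

```text
pics
{'fovy': 56.521403559084106, 'cx': 273.53181409045493, 'cy': 210.87829632983232, 'k1': -0.09451389986611607, 'rvec': array([ 0.91350166,  2.58777706, -0.95513677]), 'tvec': array([ 539.3156633 , -124.42305766, 1420.91656386])}
[1063.69843143  450.4338365   995.49051693]
{'fovy': 48.666864341427214, 'cx': 284.31175572509324, 'cy': 210.2374600271696, 'k1': -0.0435473844701892, 'rvec': array([ 2.18236796, -2.23333776,  0.07048788]), 'tvec': array([-116.57916797,  564.41247237, 1383.21219511])}
[ 499.32458258 -102.27121451 1409.12869462]
{'clock': 0.1, 'qpos': array([ 1.23923042,  0.62925559,  0.03846524,  1.51825968, -0.02703683,
        0.99635145, -0.02002752]), 'qd': array([-0.00061015, -0.00362548,  0.00014718, -0.00115424, -0.00171537,
       -0.000824  ,  0.00070462]), 'tau': array([ 2.80964952e-03, -5.64526570e+01,  1.22988459e+00, -1.93973082e+01,
        1.10749502e-02,  5.44115741e-03, -2.48137707e-05]), 'eef_pos': array([ 170.59888022, -626.61810146,  230.48283661]), 'tool_rot': array([-3.13983676e+00, -6.53875315e-07,  2.65701959e-01]), 'force': array([ 0.73574349, -0.66696752,  0.13807766]), 'torque': array([-0.00045496,  0.00335606,  0.00608764]), 'gripper_force': 0.0, 'width': 85.51088568108096} 18.700000000000003
```

View pics/s1.png

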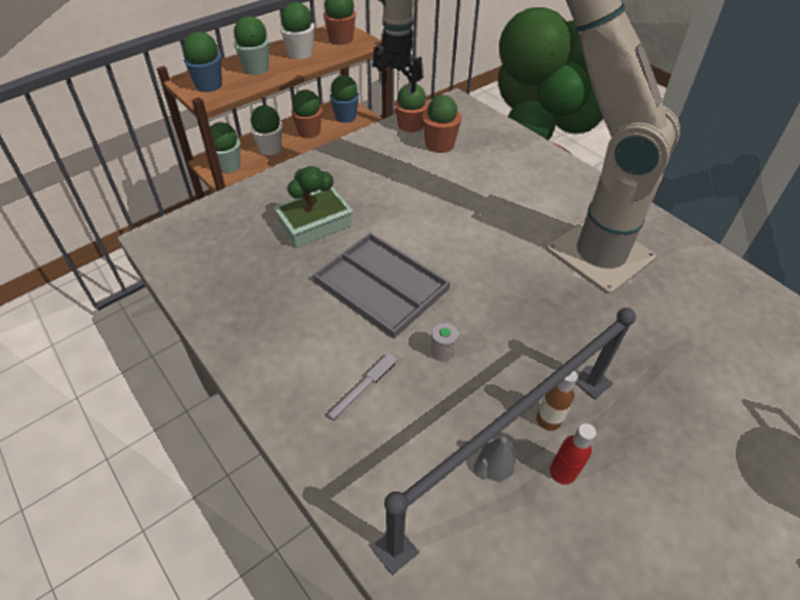

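View pics/t1.png

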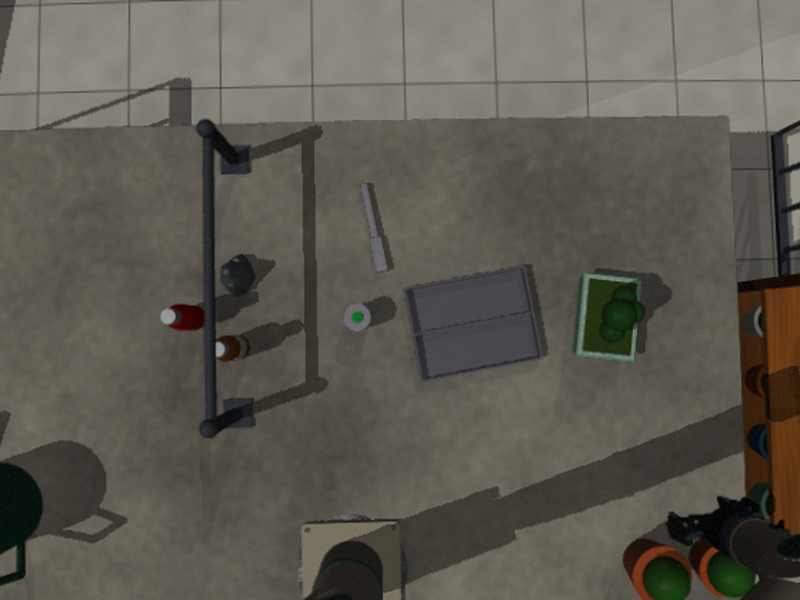

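Scene: amber bottle with white cap at (556,402) under the bar, red bottle lookalike at (572,455) behind the rail, jar at (445,340), tray at (380,283), rock at (497,457). Top: amber cap at (222,349), red (165,317), jar button (358,317). The amber one fits the description; I'll confirm it in a crop.

```bash
python3 - <<'E'
from h import *
a=cam('scene');b=cam('top')
s=1/1.42857
T=lambda l:np.array(l)*s
print('cap top',ray(b,T([[221,349]]),165),ray(a,T([[571,377]]),165))
print('jar',ray(b,T([[358,317]]),75),ray(a,T([[446,331]]),75))
c=ray(b,T([[404,290],[526,265],[546,356],[422,380]]),26);print('tray',c,c.mean(0))
c=ray(a,T([[371,235],[449,284],[396,334],[313,277]]),26);print('tray scene',c,c.mean(0))
print('rock tip',ray(b,T([[232,262]]),102),'rail ends',ray(b,T([[207,150],[207,410]]),207))
print('brush',ray(b,T([[366,184],[380,270]]),18),'pot',ray(b,T([[586,274],[640,279],[634,361],[576,355]]),63))
print('rail scene',ray(a,T([[396,505],[626,318]]),217))
c1=a['color'][245:350,335:425,::-1];c2=b['color'][165:300,100:215,::-1]
A=cv2.resize(c1,None,fx=5,fy=5,interpolation=cv2.INTER_CUBIC)[:525];B=cv2.resize(c2,(0,0),fx=3,fy=3,interpolation=cv2.INTER_CUBIC)
o=np.zeros((600,800,3),np.uint8);o[:525,:450]=A;o[:405,452:797]=B;cv2.imwrite('pics/c1.png',o)
E
```

```text
cap top [[471.67315407 221.48286589 165.        ]] [[474.85134852 237.70944736 165.        ]]
jar [[527.53698954 -30.84764656  75.        ]] [[525.93661419 -25.15176005  75.        ]]
tray [[ 582.74002793 -125.33542241   26.        ]
 [ 629.67731412 -383.05848475   26.        ]
 [ 437.84315198 -419.17260256   26.        ]
 [ 394.58719633 -158.36366895   26.        ]] [ 511.21192259 -271.48254467   26.        ]
tray scene [[ 436.97419378 -397.66507645   26.        ]
 [ 397.1168431  -148.77479269   26.        ]
 [ 587.92121891 -112.81822377   26.        ]
 [ 634.16377072 -368.01626452   26.        ]] [ 514.04400663 -256.81858936   26.        ]
rock tip [[641.18704807 214.21577545 102.        ]] rail ends [[837.1884707  232.98551503 207.        ]
 [363.53020306 237.32845916 207.        ]]
brush [[809.78265628 -50.27705116  18.        ]
 [626.46786308 -75.99643073  18.        ]] pot [[ 605.10388613 -498.94008018   63.        ]
 [ 592.43588911 -611.16835696   63.        ]
 [ 424.50176147 -592.16716466   63.        ]
 [ 439.92237484 -472.45887478   63.        ]]
rail scene [[874.13711508 233.23137985 217.        ]
 [331.62519966 234.11656662 217.        ]]
```

View pics/c1.png

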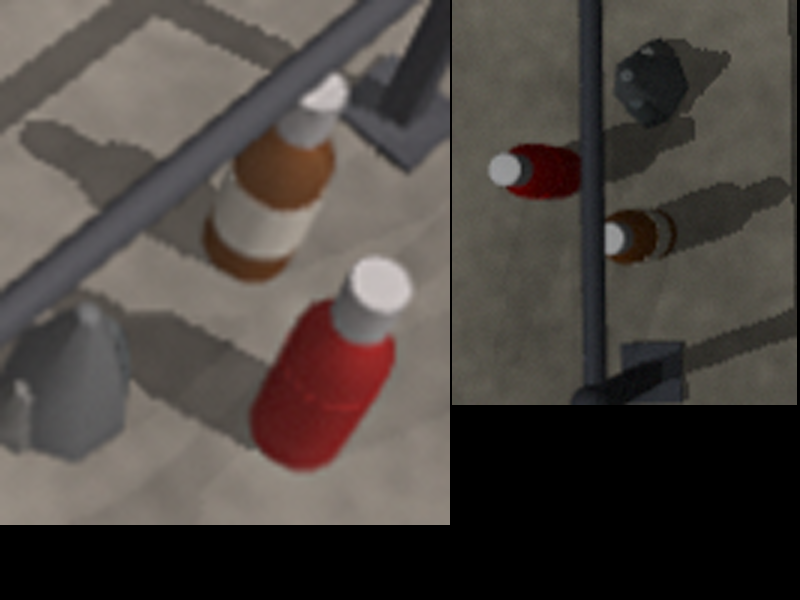

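Crop confirms: the amber one with white label and cap (left panel ~(270,200); right panel ~(635,237)) is the target; the red one is the decoy. The two views disagree by ~10 mm toward −y, so I'll check the calibration against the robot and fit with overlays.

```bash
python3 - <<'E'
from h import *
a=cam('scene');b=cam('top')
s=read_state();tcp=s['eef_pos']
def cyl(x,y,z,r,n=24):
    t=np.linspace(0,2*np.pi,n);return np.c_[x+r*np.cos(t),y+r*np.sin(t),np.full(n,z)]
import itertools
def rect(x,y,yaw,w,h,z):
    c,sn=np.cos(yaw),np.sin(yaw);return np.array([[x+c*u-sn*v,y+sn*u+c*v,z] for u,v in((w,h),(-w,h),(-w,-h),(w,-h),(w,h))])
yaw=np.radians(10.5)
P=[cyl(473,229,165,15),cyl(473,229,0,26),cyl(527,-28,70,28),cyl(527,-28,0,27),rect(512,-264,yaw,100,130,26),np.array([[874,234,207],[332,234,207.]]),np.array([tcp,tcp+[0,0,100]])]
tiles=[]
for d,(u0,u1,v0,v1),k in((a,(200,450,80,350),2),(b,(100,400,160,300),2)):
    im=cv2.resize(d['color'][:,:,::-1],None,fx=k,fy=k,interpolation=cv2.INTER_CUBIC)
    for p in P: cv2.polylines(im,[np.int32((proj(d,p)+.5)*k*8)],False,(0,255,255),1,cv2.LINE_AA,3)
    tiles.append(im[v0*k:v1*k,u0*k:u1*k])
    print(proj(d,[tcp,[0,0,0]])*1.42857)
cv2.imwrite('pics/o1.png',cv2.resize(tiles[0],None,fx=1.1,fy=1.1));cv2.imwrite('pics/o2.png',cv2.resize(tiles[1],None,fx=1.3,fy=1.3))
E
```

```text
[[395.6392482   92.76285423]
 [599.54234233 253.08703411]]
[[691.33636449 506.69972286]
 [350.67016792 568.98664345]]
```

View pics/o1.png

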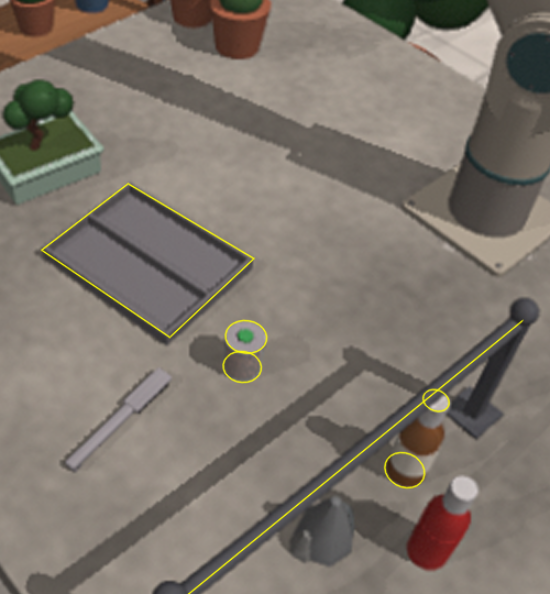

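View pics/o2.png

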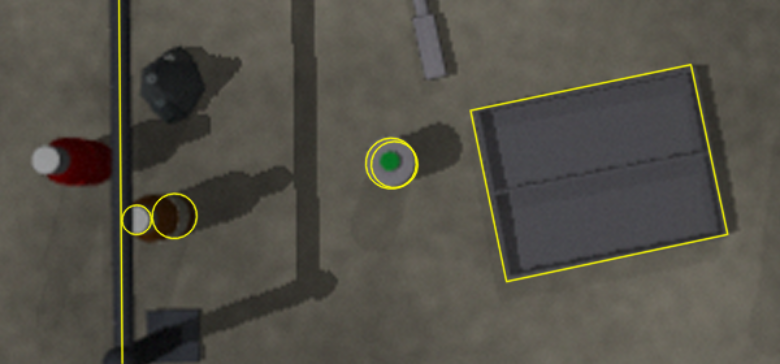

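Overlays fit: bottle ≈ (473,229), jar ≈ (528,-27), tray centre ≈ (512,-264) at yaw 10.4°, and rail y ≈ 234. The lean-in approach goes from azimuth 65° at 60° lean, which keeps the gripper body clear of the bottle's shoulder.

```bash
cat >> h.py <<'E'
from scipy.spatial.transform import Rotation as Ro
def ori(az,lean):  # tool x azimuth az, z leaning toward it by lean (deg)
    return Ro.from_euler('xyz',[180,0,az],degrees=True)*Ro.from_rotvec([0,lean,0],degrees=True)
def rows(p,R,tp,tR,n=None,step=40,rot=7):
    p,tp=np.array(p,float),np.array(tp,float); rv=(R.inv()*tR).as_rotvec(degrees=True)
    k=n or int(np.ceil(max(np.linalg.norm(tp-p)/step,np.linalg.norm(rv)/rot,1)))
    for i in range(k):
        Ri=R*Ro.from_rotvec(rv*i/k,degrees=True)
        print(i+1,np.round(np.r_[Ri.inv().apply((tp-p)/k)/10,rv/k],2))
    return tp,tR
def cur():
    s=read_state();print('t',round(s['clock'],2),np.round(s['eef_pos'],1),np.round(np.degrees(s['tool_rot']),1),'F',np.round(s['force'],1),'w',round(s['width'],1),'q',np.round(s['qpos'],2))
    return s['eef_pos'],Ro.from_euler('xyz',s['tool_rot'])
E
python3 - <<'E'
from h import *
c=cur()
c=rows(*c,[330,-330,270],ori(30,0))
print();c=rows(*c,[420,0,270],ori(65,0))
print();z=ori(65,60).as_matrix()[:,2];t=np.array([473,230,55])+15*z;print(z,t,t-110*z)
rows(*c,t-110*z,ori(65,60))
E
```

```text
t 0.3 [ 170.7 -627.   231. ] [-180.     0.    15.2] F [0.3 0.3 0.1] w 85.6 q [ 1.24  0.63  0.04  1.52 -0.03  1.   -0.02]
1 [ 2.57 -2.72 -0.43 -0.   -0.   -1.64]
2 [ 2.65 -2.64 -0.43 -0.   -0.   -1.64]
3 [ 2.73 -2.57 -0.43 -0.   -0.   -1.64]
4 [ 2.8  -2.49 -0.43 -0.   -0.   -1.64]
5 [ 2.87 -2.41 -0.43 -0.   -0.   -1.64]
6 [ 2.94 -2.32 -0.43 -0.   -0.   -1.64]
7 [ 3.   -2.24 -0.43 -0.   -0.   -1.64]
8 [ 3.06 -2.15 -0.43 -0.   -0.   -1.64]
9 [ 3.12 -2.06 -0.43 -0.   -0.   -1.64]

1 [ 2.7  -2.68 -0.    0.    0.   -3.89]
2 [ 2.87 -2.49 -0.    0.    0.   -3.89]
3 [ 3.04 -2.29 -0.    0.    0.   -3.89]
4 [ 3.18 -2.07 -0.    0.    0.   -3.89]
5 [ 3.32 -1.85 -0.    0.    0.   -3.89]
6 [ 3.44 -1.62 -0.    0.    0.   -3.89]
7 [ 3.54 -1.39 -0.    0.    0.   -3.89]
8 [ 3.62 -1.14 -0.    0.    0.   -3.89]
9 [ 3.69 -0.9  -0.    0.    0.   -3.89]

[ 0.36599815  0.78488557 -0.5       ] [478.48997226 241.77328351  47.5       ] [438.23017568 155.43587111 102.5       ]
1 [ 1.65 -0.55  1.86 -0.    6.67  0.  ]
2 [ 1.42 -0.55  2.04 -0.    6.67  0.  ]
3 [ 1.18 -0.55  2.19 -0.    6.67  0.  ]
4 [ 0.91 -0.55  2.31 -0.    6.67  0.  ]
5 [ 0.64 -0.55  2.4  -0.    6.67  0.  ]
6 [ 0.36 -0.55  2.46 -0.    6.67  0.  ]
7 [ 0.07 -0.55  2.49 -0.    6.67  0.  ]
8 [-0.22 -0.55  2.48 -0.    6.67  0.  ]
9 [-0.51 -0.55  2.44 -0.    6.67  0.  ]
```

Request:
move_arm(targets="1 2.6 -2.7 -0.4 0 0 -1.6; 1 2.7 -2.6 -0.4 0 0 -1.6; 1 2.7 -2.6 -0.4 0 0 -1.6; 1 2.8 -2.5 -0.4 0 0 -1.6; 1 2.9 -2.4 -0.4 0 0 -1.6")

```text
clock: 0.72
eef_pos: [260.8, -460.6, 251.5]
tool_rot: [3.142, -0.0, 0.406]
force: [1.6, 0.7, 0.6]
width: 85.3
gripper_force: 0.0
```

Request:
move_arm(targets="1 2.9 -2.3 -0.4 0 0 -1.6; 1 3 -2.2 -0.4 0 0 -1.6; 1 3.1 -2.2 -0.4 0 0 -1.6; 1 3.1 -2.1 -0.4 0 0 -1.6")

```text
clock: 1.05
eef_pos: [332.0, -328.9, 267.7]
tool_rot: [3.141, -0.0, 0.518]
force: [0.9, -0.1, 0.6]
width: 85.2
gripper_force: 0.0
```

Request:
move_arm(targets="1 2.7 -2.7 0 0 0 -3.9; 1 2.9 -2.5 0 0 0 -3.9; 1 3 -2.3 0 0 0 -3.9; 1 3.2 -2.1 0 0 0 -3.9; 1 3.3 -1.9 0 0 0 -3.9")

```text
clock: 1.47
eef_pos: [381.9, -145.0, 267.6]
tool_rot: [3.141, -0.0, 0.861]
force: [1.5, -0.2, 0.3]
width: 85.3
gripper_force: 0.0
```

Request:
move_arm(targets="1 3.4 -1.6 0 0 0 -3.9; 1 3.5 -1.4 0 0 0 -3.9; 1 3.6 -1.1 0 0 0 -3.9; 1 3.7 -0.9 0 0 0 -3.9; 1 0 0 0 0 0 0")

```text
clock: 1.88
eef_pos: [424.5, 6.5, 268.1]
tool_rot: [3.14, -0.006, 1.143]
force: [1.4, -0.0, 0.0]
width: 85.3
gripper_force: 0.0
```

```bash
python3 - <<'E'
from h import *
c=cur()
z=ori(65,60).as_matrix()[:,2];t=np.array([473,230,55])+15*z
rows(*c,t-110*z,ori(65,60))
E
```

```text
t 1.88 [424.5   6.5 268.1] [179.9  -0.3  65.5] F [ 1.4 -0.   0. ] w 85.3 q [ 0.21  0.27 -0.37  2.05  0.12  0.83 -0.65]
1 [ 1.56 -0.55  1.85 -0.02  6.63  0.05]
2 [ 1.33 -0.55  2.02 -0.02  6.63  0.05]
3 [ 1.09 -0.55  2.16 -0.02  6.63  0.05]
4 [ 0.84 -0.56  2.27 -0.02  6.63  0.05]
5 [ 0.57 -0.56  2.35 -0.02  6.63  0.05]
6 [ 0.29 -0.56  2.4  -0.02  6.63  0.05]
7 [ 0.01 -0.56  2.42 -0.02  6.63  0.05]
8 [-0.27 -0.56  2.4  -0.02  6.63  0.05]
9 [-0.54 -0.56  2.35 -0.02  6.63  0.05]
```

Request:
move_arm(targets="1 1.6 -0.5 1.8 0 6.6 0; 1 1.3 -0.6 2 0 6.6 0; 1 1.1 -0.6 2.2 0 6.6 0; 1 0.8 -0.6 2.3 0 6.6 0; 1 0.6 -0.6 2.3 0 6.6 0")

```text
clock: 2.3
eef_pos: [424.4, 71.0, 187.3]
tool_rot: [-3.125, -0.506, 1.121]
force: [0.1, 0.3, -1.5]
width: 85.0
gripper_force: 0.0
```

Request:
move_arm(targets="1 0.3 -0.6 2.4 0 6.6 0; 1 0 -0.6 2.4 0 6.6 0; 1 -0.3 -0.5 2.4 0 6.6 0; 1 -0.5 -0.5 2.3 0 6.6 0; 1 0 0 0 0 0 0")

```text
clock: 2.72
eef_pos: [434.4, 84.3, 156.3]
tool_rot: [-3.047, -0.771, 1.1]
force: [-0.2, -1.4, -1.9]
width: 85.6
gripper_force: 0.0
```

```bash
python3 - <<'E'
from h import *
c=cur()
z=ori(65,60).as_matrix()[:,2];t=np.array([473,230,55])+15*z
print(t-110*z);rows(*c,t-40*z,ori(65,60));
b=cam('top','t2.png');a=cam('scene')
o=np.zeros((600,800,3),np.uint8)
A=cv2.resize(a['color'][180:330,300:460,::-1],None,fx=2.5,fy=2.5,interpolation=cv2.INTER_CUBIC);B=cv2.resize(b['color'][150:320,110:260,::-1],None,fx=2.6,fy=2.6,interpolation=cv2.INTER_CUBIC)
o[:A.shape[0],:400]=A;o[:B.shape[0],405:405+B.shape[1]]=B;cv2.imwrite('pics/c2.png',o[:450])
E
```

```text
t 2.72 [434.4  84.3 156.3] [-174.6  -44.2   63. ] F [-0.2 -1.4 -1.9] w 85.6 q [ 0.89  0.79 -0.86  2.36 -1.09  0.23  0.87]
[438.23017568 155.43587111 102.5       ]
1 [ 0.71 -0.41  3.84 -0.95  3.94 -0.49]
2 [ 0.45 -0.47  3.87 -0.95  3.94 -0.49]
3 [ 0.19 -0.53  3.88 -0.95  3.94 -0.49]
4 [-0.08 -0.6   3.88 -0.95  3.94 -0.49]
```

View pics/c2.png

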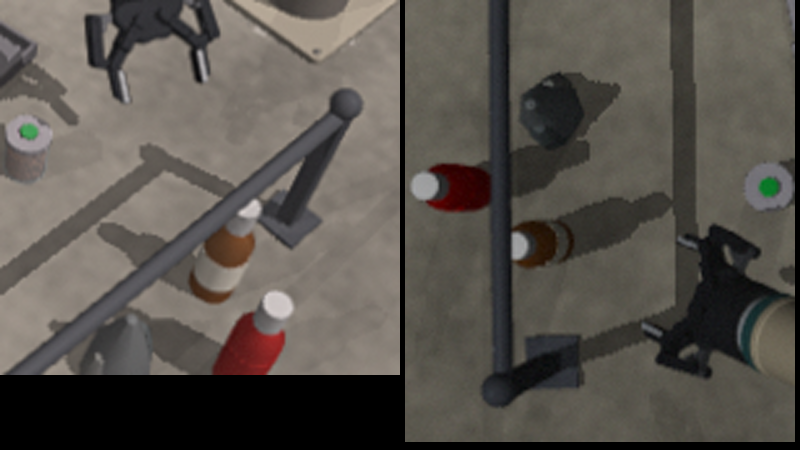

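The arm stopped at the j5/j6 limits with 45° lean: crop shows the open gripper (right panel (720,310)) facing the bottle (540,243). I'll use about 50° lean and move nearer the bottle, where reach is better.

```bash
python3 - <<'E'
from h import *
c=cur()
R=ori(60,48);z=R.as_matrix()[:,2];t=np.array([473,230,50])+10*z
c=rows(*c,t-70*z,R);print(c[0],R.as_euler('xyz'))
E
```

```text
t 2.82 [435.4  86.4 161.9] [-175.5  -43.7   63.8] F [-0.5 -0.3  1.3] w 85.2 q [ 0.88  0.76 -0.86  2.36 -1.1   0.23  0.86]
1 [ 0.58 -0.58  3.1  -1.81  1.09  0.62]
2 [ 0.52 -0.68  3.09 -1.81  1.09  0.62]
3 [ 0.45 -0.78  3.07 -1.81  1.09  0.62]
4 [ 0.38 -0.88  3.05 -1.81  1.09  0.62]
[450.70565524 191.38506215  90.14783638] [ 3.14159265 -0.83775804  1.04719755]
```

Request:
move_arm(targets="1 0.6 -0.6 3.1 0 0 0; 1 0.5 -0.7 3.1 -1.8 1.1 0.6; 1 0.5 -0.8 3.1 -1.8 1.1 0.6; 1 0.4 -0.9 3 -1.8 1.1 0.6; 1 0 0 0 -1.8 1.1 0.6")

```text
clock: 3.23
eef_pos: [492.4, 127.5, 158.1]
tool_rot: [-3.021, -0.798, 1.077]
force: [0.9, 0.0, -0.3]
width: 85.6
gripper_force: 0.0
```

```bash
python3 - <<'E'
from h import *
c=cur()
R=ori(60,48);z=R.as_matrix()[:,2];t=np.array([473,230,50])+10*z
rows(*c,t-70*z,R)
print();rows(*c,t,R)
E
```

```text
t 3.23 [492.4 127.5 158.1] [-173.1  -45.7   61.7] F [ 0.9  0.  -0.3] w 85.6 q [ 0.75  0.82 -0.85  2.25 -1.1   0.23  0.78]
1 [-0.77 -1.92  2.7  -2.72  0.79  0.34]
2 [-0.82 -2.04  2.6  -2.72  0.79  0.34]
3 [-0.87 -2.16  2.49 -2.72  0.79  0.34]

1 [-0.51 -1.19  3.76 -2.04  0.59  0.26]
2 [-0.55 -1.32  3.71 -2.04  0.59  0.26]
3 [-0.6  -1.45  3.65 -2.04  0.59  0.26]
4 [-0.64 -1.58  3.59 -2.04  0.59  0.26]
```

I'm being held by j5/j6 limits, so I'll identify a kinematic model from the poses seen to find a feasible lean.

```bash
cat > kin.py <<'E'
from h import *
from scipy.optimize import least_squares
import itertools
s=read_state()
Q=np.array([[1.23923,.62926,.03847,1.51826,-.02704,.99635,-.02003],[.21,.27,-.37,2.05,.12,.83,-.65],[.88,.76,-.86,2.36,-1.1,.23,.86],s['qpos']])
P=np.array([[170.6,-626.6,230.5],[424.5,6.5,268.1],[435.4,86.4,161.9],s['eef_pos']])
E=[[-3.1398,0,.2657],list(np.radians([179.9,-.3,65.5])),list(np.radians([-175.5,-43.7,63.8])),list(s['tool_rot'])]
ER=[Ro.from_euler('xyz',e) for e in E]
def fk(q,S,c,L):
    R=Ro.identity();p=np.zeros(3)
    for i in range(7):
        R=R*Ro.from_euler('z' if i%2==0 else 'y',S[i]*q[i]+(c[0] if i==6 else c[1] if i==0 else 0))
        p=p+R.apply([L[2*i],0,L[2*i+1]])
    return p,R
if __name__=='__main__':
    res=[]
    for S in itertools.product([1,-1],repeat=7):
        for c1 in(0,np.pi):
          for c in np.arange(4)*np.pi/2:
            e=sum(( ER[i].inv()*fk(Q[i],S,(c,c1),np.zeros(14))[1]).magnitude() for i in range(4))
            res.append((e,S,c,c1))
    res.sort(key=lambda r:r[0])
    for r in res[:4]:
        f=lambda L:np.r_[(np.array([fk(q,r[1],(r[2],r[3]),L)[0] for q in Q])-P).ravel(),1e-2*(L-np.array([0,285,0,0,0,420,0,0,0,314,0,0,0,270]))]
        o=least_squares(f,np.zeros(14));print(round(r[0],3),r[1:],np.round(o.x),np.abs(o.fun[:12]).max())
E
python3 kin.py
```

```text
0.018 ((-1, -1, -1, -1, -1, -1, -1), np.float64(4.71238898038469), 3.141592653589793) [  5. 395. -31.  58.  41. 478.  20.  23. -33. 337.  54.  64. -29. 334.] 1.6030976802640993
0.018 ((-1, 1, -1, 1, -1, 1, -1), np.float64(1.5707963267948966), 0) [ -5. 395.  31.  58. -41. 478. -20.  23.  33. 337. -54.  64. -29. 334.] 1.6031320018805388
2.229 ((-1, -1, 1, -1, 1, -1, 1), np.float64(1.5707963267948966), 0) [ -446.   443.  1030.  -340. -1222.    80.  -729.  -457.  1439.  -143.
  -977.   273.   -28.   543.] 17.030638361594697
2.229 ((-1, 1, 1, 1, 1, 1, 1), np.float64(4.71238898038469), 3.141592653589793) [  446.   443. -1030.  -340.  1222.    80.   729.  -457. -1439.  -143.
   977.   273.   -28.   543.] 17.030640729401455
```

```bash
cat > kin2.py <<'E'
from kin import *
S=(-1,1,-1,1,-1,1,-1);C=(np.pi/2,0)
def mk(v): # d1,L1,L2,Lt,a
    L=np.zeros(14);L[1],L[5],L[9],L[13]=v[:4]
    if len(v)>4:L[4]=v[4];L[8]=v[5] ;L[10]=v[6]
    return L
def fit(n):
    return least_squares(lambda v:(np.array([fk(q,S,C,mk(v))[0] for q in Q])-P).ravel(),[350,420,350,270,0,0,0][:n])
V=fit(4);L=mk(V.x)
lo=np.array([-3.06,-.37,-1.25,.18,-1.1,.23,-2.94])+.03;hi=np.array([3.06,2.12,1.32,2.47,4.24,1.98,2.94])-.03
def ik(p,R,q0,tol=3):
    best=None
    for k in range(12):
        x0=np.clip(q0 if k==0 else np.random.default_rng(k).uniform(lo,hi),lo+.01,hi-.01)
        f=lambda q:(lambda a:np.r_[(a[0]-p)/2,(R.inv()*a[1]).as_rotvec()*100,(q-q0)*.02])(fk(q,S,C,L))
        o=least_squares(f,x0,bounds=(lo,hi))
        e=np.linalg.norm(o.fun[:3])*2+np.linalg.norm(o.fun[3:6])*.6
        if best is None or e+np.abs(o.x-q0).max()<best[0]+np.abs(best[1]-q0).max(): best=(e,o.x)
    return best
if __name__=='__main__':
    for n in(4,7):
        v=fit(n);print(np.round(v.x,1),np.abs(v.fun).max())
    q=s['qpos']
    for az in(20,35,50,65,90):
      for ln in(45,52,60):
        R=ori(az,ln);z=R.as_matrix()[:,2];t=np.array([473,230,50])+10*z
        a=ik(t-70*z,R,q);b=ik(t,R,a[1]);print(az,ln,round(a[0],1),round(b[0],1),np.round(a[1],2),np.round(b[1],2))
E
python3 kin2.py
```

```text
[302.  559.9 376.2 321.6] 30.731019983734086
[198.6 599.4 442.  195.8  26.1   6.3  87.5] 28.878428742514444
20 45 48.7 30.7 [ 0.02  0.89 -1.01  2.44  2.03  1.02  2.49] [ 0.02  1.09 -0.93  2.44  2.34  1.2   2.38]
20 52 66.9 46.5 [-0.11  0.89 -0.91  2.44  2.05  1.1   2.36] [-0.08  1.09 -0.83  2.44  2.39  1.27  2.25]
20 60 84.9 63.0 [-0.47  0.97 -0.67  2.44  2.02  1.37  2.  ] [-0.36  1.12 -0.58  2.44  2.41  1.48  1.94]
35 45 46.6 28.9 [ 0.39  0.95 -1.1   2.44  2.27  0.69  2.9 ] [ 0.28  1.14 -1.    2.44  2.56  0.94  2.72]
35 52 60.2 43.6 [ 0.69  1.21 -1.22  2.44  2.36  0.58 -2.91] [-0.89  1.28  1.11  2.44  4.02  1.61  0.75]
35 60 77.2 59.4 [ 0.84  1.51 -1.22  2.44  2.72  0.55 -2.91] [ 0.73  1.77 -1.22  2.44  2.99  0.91 -2.91]
50 45 26.6 17.2 [ 0.64  1.15 -1.22  2.44  2.33  0.58 -2.91] [ 0.56  1.39 -1.22  2.44  2.52  0.84 -2.91]
50 52 38.0 22.1 [ 0.74  1.28 -1.22  2.44  2.51  0.53 -2.91] [ 0.63  1.49 -1.22  2.44  2.69  0.81 -2.91]
50 60 44.0 26.6 [ 0.88  1.5  -1.22  2.44  2.73  0.48 -2.82] [ 0.71  1.63 -1.22  2.44  2.87  0.79 -2.91]
65 45 2.3 0.0 [ 0.61  1.03 -0.95  2.44  3.05  0.37  2.91] [ 0.46  1.15 -0.88  2.39  3.06  0.51  2.91]
65 52 6.9 0.0 [ 0.8   1.33 -1.22  2.44  2.54  0.45 -2.69] [ 0.67  1.48 -1.22  2.42  2.64  0.66 -2.73]
65 60 8.2 0.0 [ 0.9   1.5  -1.22  2.44  2.69  0.42 -2.64] [ 0.75  1.61 -1.22  2.42  2.8   0.63 -2.72]
90 45 0.0 2.7 [ 0.52  0.93 -0.68  2.15 -0.83  0.35  0.86] [ 0.4   1.03 -0.66  2.13 -1.07  0.26  1.08]
90 52 0.0 1.6 [ 0.62  1.03 -0.75  2.14 -0.83  0.37  0.94] [ 0.51  1.14 -0.76  2.13 -1.07  0.26  1.17]
90 60 0.0 0.0 [ 0.7   1.16 -0.79  2.11 -0.82  0.43  1.02] [ 0.62  1.27 -0.85  2.12 -1.    0.26  1.19]
```

Model confirms that a lean from pure −y (azimuth ≥ 90°) is within limits, so I'll switch to that.

```bash
python3 - <<'E'
from h import *
c=cur()
R=ori(95,50);z=R.as_matrix()[:,2];t=np.array([473,230,50])+10*z
c=rows(*c,t-70*z,R);print(c[0])
E
```

```text
t 3.23 [492.4 127.5 158.1] [-173.1  -45.7   61.7] F [ 0.9  0.  -0.3] w 85.6 q [ 0.75  0.82 -0.85  2.25 -1.1   0.23  0.78]
1 [-0.4  -0.61  1.67  3.57  0.56 -4.5 ]
2 [-0.37 -0.54  1.7   3.57  0.56 -4.5 ]
3 [-0.35 -0.46  1.73  3.57  0.56 -4.5 ]
4 [-0.33 -0.38  1.75  3.57  0.56 -4.5 ]
5 [-0.32 -0.29  1.77  3.57  0.56 -4.5 ]
[477.00591035 184.21223524  88.56725658]
```

Request:
move_arm(targets="1 -0.4 -0.6 0.4 3.6 0.6 -4.5; 1 -0.4 -0.5 1.7 3.6 0.6 -4.5; 1 -0.4 -0.5 1.7 3.6 0.6 -4.5; 1 -0.3 -0.4 1.7 3.6 0.6 -4.5; 1 -0.3 -0.3 1.7 3.6 0.6 -4.5")

```text
clock: 3.65
eef_pos: [472.4, 171.4, 97.9]
tool_rot: [-3.142, -0.874, 1.661]
force: [-0.1, -0.4, 0.3]
width: 85.3
gripper_force: 0.0
```

```bash
python3 - <<'E'
from h import *
c=cur()
R=ori(95,50);z=R.as_matrix()[:,2];t=np.array([473,230,50])+10*z
rows(*c,t-70*z,R);print()
rows(*c,t,R)
E
```

```text
t 3.65 [472.4 171.4  97.9] [-180.   -50.1   95.2] F [-0.1 -0.4  0.3] w 85.3 q [ 0.55  0.96 -0.64  2.05 -0.71  0.54  0.86]
1 [ 0.08  0.57  1.54 -0.12 -0.07  0.1 ]

1 [ 0.02  0.2   2.85 -0.04 -0.02  0.03]
2 [ 0.02  0.19  2.85 -0.04 -0.02  0.03]
3 [ 0.03  0.19  2.85 -0.04 -0.02  0.03]
```

Request:
move_arm(targets="1 0 0.2 1 0 6 0; 1 0 0.2 2 0 0 0; 1 0 0 0 0 0 0")

```text
clock: 3.9
eef_pos: [473.1, 198.0, 79.1]
tool_rot: [-3.132, -0.983, 1.651]
force: [-1.1, 0.7, 0.5]
width: 85.4
gripper_force: 0.0
```

```bash
python3 - <<'E'
from h import *
c=cur()
R=ori(95,56);z=R.as_matrix()[:,2];t=np.array([473,230,50])+10*z
rows(*c,t,R)
a=cam('scene');b=cam('top')
A=cv2.resize(a['color'][220:340,320:430,::-1],None,fx=4,fy=4,interpolation=cv2.INTER_CUBIC);B=cv2.resize(b['color'][190:290,120:210,::-1],None,fx=3.9,fy=3.9,interpolation=cv2.INTER_CUBIC)
o=np.zeros((480,800,3),np.uint8);o[:480,:440]=A;o[:390,445:445+B.shape[1]]=B;cv2.imwrite('pics/c3.png',o)
E
```

```text
t 3.9 [473.1 198.   79.1] [-179.5  -56.3   94.6] F [-1.1  0.7  0.5] w 85.4 q [ 0.58  1.09 -0.7   2.04 -0.75  0.51  0.93]
1 [-0.33  0.14  2.63 -0.09 -0.16 -0.12]
2 [-0.32  0.14  2.63 -0.09 -0.16 -0.12]
```

View pics/c3.png

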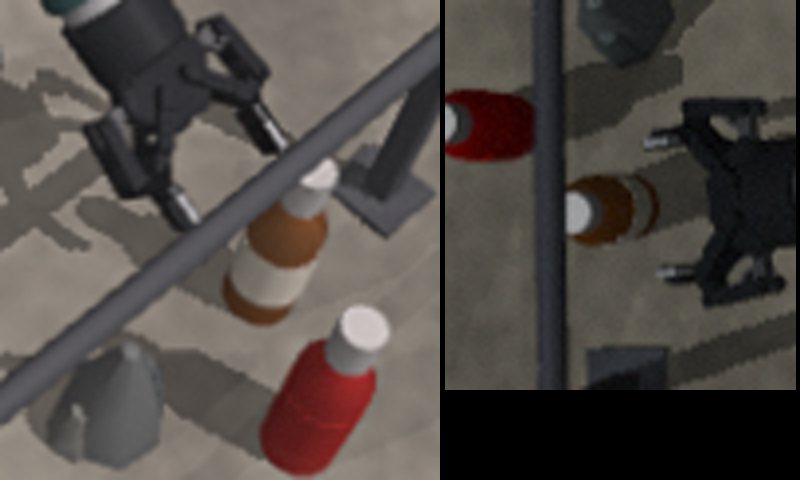

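Gripper pads (top panel (655,140) and (670,272)) straddle the bottle's axis (row ~206) symmetrically. Going in.

Request:
move_arm(targets="1 -0.3 0.1 2.6 0 0 0; 1 -0.3 0.1 2.6 0 0 0; 1 0 0 0 0 0 0")

```text
clock: 4.25
eef_pos: [470.4, 238.0, 45.1]
tool_rot: [-3.131, -0.985, 1.65]
force: [-0.0, -0.6, 0.5]
width: 85.4
gripper_force: 0.0
```

Request:
move_arm(targets="-1 0 0 0 0 0 0; -1 0 0 0 0 0 0; -1 0 0 0 0 0 0; -1 0 0 0 0 0 0; -1 0 0 0 0 0 0")

```text
clock: 4.67
eef_pos: [472.4, 235.1, 45.3]
tool_rot: [-3.132, -0.987, 1.646]
force: [0.4, -4.5, 7.0]
width: 49.5
gripper_force: 62.9
```

Request:
move_arm(targets="-1 0 0 0 0 0 0; -1 0 0 0 0 0 0; -1 0 0 0 0 0 0; -1 0 0 0 0 0 0; -1 0 0 0 0 0 0")

```text
clock: 5.08
eef_pos: [472.4, 235.1, 45.3]
tool_rot: [-3.132, -0.987, 1.645]
force: [1.2, -4.4, 7.9]
width: 49.2
gripper_force: 63.0
```

```bash
python3 - <<'E'
from h import *
p,R=cur()
Rt=ori(95,56)
c=rows(p,R,p+[0,0,14],R,n=2);print();c=rows(*c,p+[-5,-90,14],R,step=25)
print(); c=rows(*c,p+[-33,-190,14],R,step=30);print(c[0])
E
```

```text
t 5.08 [472.4 235.1  45.3] [-179.4  -56.6   94.3] F [ 1.2 -4.4  7.9] w 49.2 q [ 0.54  1.19 -0.75  2.04 -0.79  0.39  0.98]
1 [ 0.58 -0.   -0.39  0.    0.    0.  ]
2 [ 0.58 -0.   -0.39  0.    0.    0.  ]

1 [-1.23 -0.31 -1.86  0.    0.    0.  ]
2 [-1.23 -0.31 -1.86  0.    0.    0.  ]
3 [-1.23 -0.31 -1.86  0.    0.    0.  ]
4 [-1.23 -0.31 -1.86  0.    0.    0.  ]

1 [-1.34 -0.9  -2.03  0.    0.    0.  ]
2 [-1.34 -0.9  -2.03  0.    0.    0.  ]
3 [-1.34 -0.9  -2.03  0.    0.    0.  ]
4 [-1.34 -0.9  -2.03  0.    0.    0.  ]
[439.38389422  45.06907878  59.27267443]
```

Width 49 < 52 mm and a push-back force suggest the pads grip short of the axis; I'll reopen and go 8 mm deeper.

Request:
move_arm(targets="0.6 0 0 0 0 0 0; 0.6 0 0 0 0 0 0; 0.6 0 0 0 0 0 0; 0.6 0.4 0 0.7 0 0 0; 0.6 0 0 0 0 0 0")

```text
clock: 5.5
eef_pos: [469.7, 245.2, 43.6]
tool_rot: [-3.127, -0.988, 1.644]
force: [0.3, -0.5, 0.3]
width: 68.1
gripper_force: 0.0
```

Request:
move_arm(targets="-1 0 0 0 0 0 0; -1 0 0 0 0 0 0; -1 0 0 0 0 0 0; -1 0 0 0 0 0 0; -1 0 0 0 0 0 0")

```text
clock: 5.92
eef_pos: [470.4, 244.1, 43.5]
tool_rot: [-3.128, -0.987, 1.644]
force: [1.1, 2.1, 1.1]
width: 50.1
gripper_force: 62.1
```

```bash
python3 - <<'E'
from h import *
p,R=cur()
a=cam('scene');b=cam('top')
A=cv2.resize(a['color'][220:340,320:430,::-1],None,fx=4,fy=4,interpolation=cv2.INTER_CUBIC);B=cv2.resize(b['color'][190:290,120:210,::-1],None,fx=3.9,fy=3.9,interpolation=cv2.INTER_CUBIC)
o=np.zeros((480,800,3),np.uint8);o[:480,:440]=A;o[:390,445:445+B.shape[1]]=B;cv2.imwrite('pics/c4.png',o)
E
```

```text
t 5.92 [470.4 244.1  43.5] [-179.2  -56.6   94.2] F [1.1 2.1 1.1] w 50.1 q [ 0.53  1.2  -0.76  2.04 -0.8   0.37  0.98]
```

View pics/c4.png

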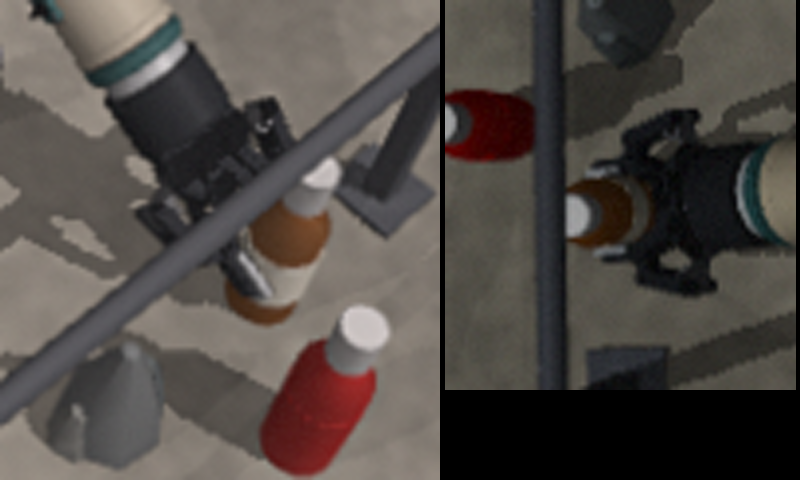

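Good grasp. Lift 12 mm, then draw out along −y.

```bash
python3 - <<'E'
from h import *
p,R=cur()
c=rows(p,R,p+[0,0,13],R,n=2);print();c=rows(*c,p+[0,-60,13],R,step=20)
print(); c=rows(*c,p+[-28,-140,13],R,step=25);print();c=rows(*c,p+[-28,-140,3],R,n=2);print(c[0])
E
```

```text
t 6.02 [470.4 244.   43.5] [-179.2  -56.6   94.2] F [0.8 1.6 1.7] w 49.9 q [ 0.53  1.2  -0.76  2.04 -0.8   0.37  0.98]
1 [ 0.54 -0.   -0.36  0.    0.    0.  ]
2 [ 0.54 -0.   -0.36  0.    0.    0.  ]

1 [-1.1  -0.17 -1.66  0.    0.    0.  ]
2 [-1.1  -0.17 -1.66  0.    0.    0.  ]
3 [-1.1  -0.17 -1.66  0.    0.    0.  ]

1 [-1.07 -0.87 -1.61  0.    0.    0.  ]
2 [-1.07 -0.87 -1.61  0.    0.    0.  ]
3 [-1.07 -0.87 -1.61  0.    0.    0.  ]
4 [-1.07 -0.87 -1.61  0.    0.    0.  ]

1 [-0.42  0.    0.28  0.    0.    0.  ]
2 [-0.42  0.    0.28  0.    0.    0.  ]
[442.39400548 104.04529536  46.47461431]
```

Request:
move_arm(targets="-1 0.5 0 -0.4 0 0 0; -1 0.5 0 -0.4 0 0 0; -1 0 0 0 0 0 0")

```text
clock: 6.27
eef_pos: [471.0, 242.1, 56.7]
tool_rot: [-3.13, -0.986, 1.645]
force: [0.3, 0.3, -1.5]
width: 49.9
gripper_force: 62.3
```

Request:
move_arm(targets="-1 -0.6 -0.1 -0.8 0 0 0; -1 -1.1 -0.2 -1.7 0 0 0; -1 -1.1 -0.2 -1.7 0 0 0; -1 -0.6 -0.1 -0.8 0 0 0; -1 0 0 0 0 0 0")

```text
clock: 6.68
eef_pos: [471.0, 178.2, 53.6]
tool_rot: [-3.128, -0.983, 1.638]
force: [0.9, -0.3, -1.7]
width: 50.3
gripper_force: 62.6
```

```bash
python3 -c "
from h import *
cur()"
```

```text
t 6.68 [471.  178.2  53.6] [-179.2  -56.3   93.9] F [ 0.9 -0.3 -1.7] w 50.3 q [ 0.61  1.14 -0.68  2.03 -0.73  0.51  0.96]
```

Request:
move_arm(targets="-1 -0.5 -0.4 -0.8 0 0 0; -1 -1 -0.9 -1.6 0 0 0; -1 -1 -0.9 -1.6 0 0 0; -1 -1 -0.9 -1.6 0 0 0; -1 -0.5 -0.4 -0.8 0 0 0")

```text
clock: 7.1
eef_pos: [440.2, 102.1, 57.0]
tool_rot: [-3.126, -0.986, 1.641]
force: [-0.9, 0.7, -2.5]
width: 50.2
gripper_force: 62.6
```

Request:
move_arm(targets="-1 0 0 0 0 0 0; -1 0 0 0 0 0 0")

```text
clock: 7.27
eef_pos: [441.4, 104.4, 57.7]
tool_rot: [-3.129, -0.988, 1.644]
force: [0.2, 1.2, -1.5]
width: 50.2
gripper_force: 62.6
```

```bash
python3 - <<'E'
from h import *
p,R=cur()
rows(p,R,[p[0],p[1],46],R,n=3)
E
```

```text
t 7.27 [441.4 104.4  57.7] [-179.3  -56.6   94.2] F [ 0.2  1.2 -1.5] w 50.2 q [ 0.72  1.11 -0.6   2.04 -0.64  0.62  1.  ]
1 [-0.33  0.    0.22  0.    0.    0.  ]
2 [-0.33  0.    0.22  0.    0.    0.  ]
3 [-0.33  0.    0.22  0.    0.    0.  ]
```

Request:
move_arm(targets="-1 -0.3 0 0.2 0 0 0; -1 -0.3 0 0.2 0 0 0; -1 -0.3 0 0.2 0 0 0; -1 0 0 0 0 0 0; -1 0 0 0 0 0 0")

```text
clock: 7.68
eef_pos: [440.9, 104.4, 46.3]
tool_rot: [-3.127, -0.987, 1.643]
force: [-0.2, 0.3, -1.1]
width: 50.4
gripper_force: 62.6
```

Request:
move_arm(targets="-1 -0.1 0 0.06 0 0 0; -1 -0.1 0 0.06 0 0 0; -1 0 0 0 0 0 0; -1 0 0 0 0 0 0")

```text
clock: 8.02
eef_pos: [441.1, 103.7, 44.2]
tool_rot: [-3.128, -0.987, 1.643]
force: [-0.3, 0.2, -2.1]
width: 49.7
gripper_force: 62.6
```

Request:
move_arm(targets="-1 -0.08 0 0.06 0 0 0; -1 0 0 0 0 0 0; -1 -0.04 0 0.03 0 0 0; -1 0 0 0 0 0 0")

```text
clock: 8.35
eef_pos: [441.2, 104.0, 43.4]
tool_rot: [-3.129, -0.988, 1.644]
force: [0.2, -1.8, 2.4]
width: 49.8
gripper_force: 63.1
```

Contact. Release and back out.

Request:
move_arm(targets="0.6 0 0 0 0 0 0; 0.6 0 0 0 0 0 0; 1 0 0 0 0 0 0; 1 0 0 0 0 0 0")

```text
clock: 8.68
eef_pos: [441.0, 103.9, 42.7]
tool_rot: [-3.128, -0.987, 1.644]
force: [-0.1, 0.5, -0.1]
width: 85.0
gripper_force: 0.0
```

Request:
move_arm(targets="1 0 0 -1 0 0 0; 1 0 0 -2 0 0 0; 1 0 0 -3 0 0 0; 1 0 0 -3 0 0 0; 1 0 0 0 0 0 0")

```text
clock: 9.1
eef_pos: [450.5, 23.8, 92.8]
tool_rot: [-3.135, -0.98, 1.643]
force: [0.4, 0.0, -0.8]
width: 85.4
gripper_force: 0.0
```

```bash
python3 - <<'E'
from h import *
p,R=cur()
a=cam('scene');b=cam('top')
A=cv2.resize(a['color'][170:290,300:420,::-1],None,fx=3.3,fy=3.3,interpolation=cv2.INTER_CUBIC);B=cv2.resize(b['color'][170:290,140:260,::-1],None,fx=3.3,fy=3.3,interpolation=cv2.INTER_CUBIC)
cv2.imwrite('pics/c5.png',np.hstack([A,B]))
for d,n in((a,'s'),(b,'t')):
    c=d['color'].astype(int);m=((c.min(2)>150)&(np.ptp(c,2)<25)).astype(np.uint8)
    k=cv2.connectedComponentsWithStats(m);print(n,[(list(np.round(k[3][i],1)),k[2][i][4]) for i in range(1,k[0]) if k[2][i][4]>15])
    g=(c[:,:,1]>c[:,:,0]+60)&(c[:,:,1]>c[:,:,2]+40);v,u=np.nonzero(g);sel=(v>150)&(u<400)&(u>200)&(v<260);print('green',u[sel].mean(),v[sel].mean(),sel.sum(),ray(d,[[u[sel].mean(),v[sel].mean()]],75))
E
```

```text
t 9.1 [450.5  23.8  92.8] [-179.6  -56.2   94.1] F [ 0.4  0.  -0.8] w 85.4 q [ 0.8   1.02 -0.53  1.95 -0.55  0.84  0.95]
s [([np.float64(80.6), np.float64(12.5)], np.int32(1304)), ([np.float64(223.2), np.float64(8.1)], np.int32(81)), ([np.float64(251.6), np.float64(9.0)], np.int32(114)), ([np.float64(265.7), np.float64(11.5)], np.int32(302)), ([np.float64(277.5), np.float64(7.5)], np.int32(38)), ([np.float64(388.8), np.float64(4.4)], np.int32(448)), ([np.float64(190.1), np.float64(17.6)], np.int32(192)), ([np.float64(38.9), np.float64(16.5)], np.int32(17)), ([np.float64(161.1), np.float64(23.8)], np.int32(35)), ([np.float64(214.4), np.float64(20.9)], np.int32(28)), ([np.float64(158.7), np.float64(32.3)], np.int32(46)), ([np.float64(321.7), np.float64(28.0)], np.int32(18)), ([np.float64(60.6), np.float64(31.5)], np.int32(18)), ([np.float64(118.0), np.float64(41.1)], np.int32(311)), ([np.float64(51.6), np.float64(38.3)], np.int32(36)), ([np.float64(97.3), np.float64(63.0)], np.int32(686)), ([np.float64(262.6), np.float64(48.2)], np.int32(50)), ([np.float64(444.0), np.float64(58.1)], np
[... 2208 characters left out ...]
4(222.7)], np.int32(68)), ([np.float64(309.9), np.float64(234.8)], np.int32(87)), ([np.float64(270.0), np.float64(254.3)], np.int32(55)), ([np.float64(246.1), np.float64(277.3)], np.int32(83)), ([np.float64(410.9), np.float64(301.6)], np.int32(103)), ([np.float64(11.7), np.float64(385.1)], np.int32(1865)), ([np.float64(164.0), np.float64(414.4)], np.int32(234)), ([np.float64(33.6), np.float64(417.4)], np.int32(37))]
green 311.3703703703704 232.0 27 [[528.62278544 -25.87469911  75.        ]]
t [([np.float64(116.8), np.float64(221.1)], np.int32(66)), ([np.float64(203.8), np.float64(254.4)], np.int32(63))]
green 249.35294117647058 220.05882352941177 17 [[532.90325262 -27.37858048  75.        ]]
```

View pics/c5.png

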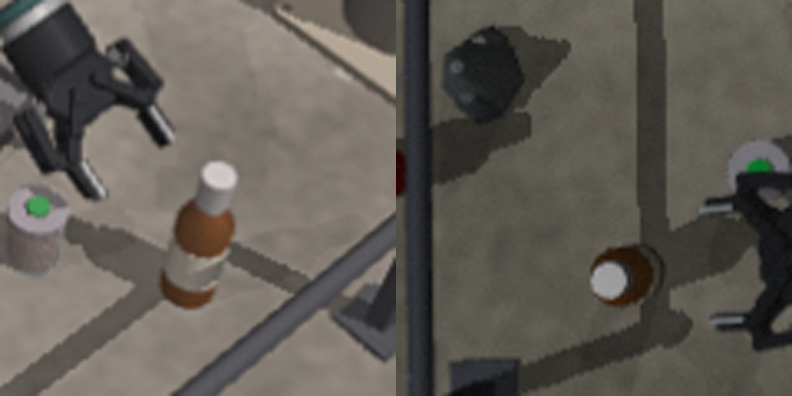

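Bottle stands upright and free on the bare ledge, cap at top-view tile (609,281), and the rail is well away. Next: rise, straighten, and take the cap from above.

```bash
python3 - <<'E'
from h import *
b=cams.get_image('top');x=ray(b,[[203.8,254.4]],165)[0];print(x)
c=cur();p=c[0]
c=rows(*c,p+[0,-10,90],c[1],n=3);print()
c=rows(*c,[x[0],30,260],ori(92,0))
print();rows(*c,[x[0],x[1],230],ori(92,0))
E
```

```text
[441.8297908   90.85025547 165.        ]
t 9.25 [447.5  29.3  92.4] [-179.2  -56.5   94.2] F [-0.5  0.8 -0.2] w 85.5 q [ 0.79  1.02 -0.53  1.95 -0.55  0.84  0.95]
1 [ 2.32 -0.05 -1.93  0.    0.    0.  ]
2 [ 2.32 -0.05 -1.93  0.    0.    0.  ]
3 [ 2.32 -0.05 -1.93  0.    0.    0.  ]

1 [ 0.79 -0.06 -0.37 -0.2  -6.28  0.26]
2 [ 0.74 -0.06 -0.46 -0.2  -6.28  0.26]
3 [ 0.69 -0.06 -0.53 -0.2  -6.28  0.26]
4 [ 0.62 -0.06 -0.61 -0.2  -6.28  0.26]
5 [ 0.55 -0.06 -0.67 -0.2  -6.28  0.26]
6 [ 0.48 -0.06 -0.73 -0.2  -6.28  0.26]
7 [ 0.39 -0.06 -0.78 -0.2  -6.28  0.26]
8 [ 0.31 -0.06 -0.81 -0.2  -6.28  0.26]
9 [ 0.22 -0.06 -0.84 -0.2  -6.28  0.26]

1 [3.04 0.11 1.5  0.   0.   0.  ]
2 [3.04 0.11 1.5  0.   0.   0.  ]
```

Request:
move_arm(targets="1 2.3 0 -1.9 0 0 0; 1 2.3 0 -1.9 0 0 0; 1 2.3 0 -1.9 0 0 0; 1 0.8 0 -0.4 0 -6.3 0; 1 0.7 0 -0.5 0 -6.3 0")

```text
clock: 9.67
eef_pos: [449.1, 21.0, 198.4]
tool_rot: [-3.13, -0.765, 1.644]
force: [0.2, 0.8, -0.4]
width: 85.7
gripper_force: 0.0
```

Request:
move_arm(targets="1 0.7 0 -0.5 0 -6.3 0; 1 0.6 0 -0.6 0 -6.3 0; 1 0.5 0 -0.7 0 -6.3 0; 1 0.5 0 -0.7 0 -6.3 0; 1 0.4 0 -0.8 0 -6.3 0")

```text
clock: 10.08
eef_pos: [448.1, 28.5, 241.9]
tool_rot: [-3.134, -0.213, 1.655]
force: [0.2, 0.2, -1.0]
width: 85.4
gripper_force: 0.0
```

Request:
move_arm(targets="1 0.3 0 -0.8 0 -6.3 0; 1 0.2 0 -0.8 0 -6.3 0; 1 0 0 0 0 0 0")

```text
clock: 10.33
eef_pos: [448.4, 38.9, 259.3]
tool_rot: [-3.137, 0.003, 1.672]
force: [0.7, 1.0, 0.6]
width: 85.7
gripper_force: 0.0
```

```bash
python3 - <<'E'
from h import *
c=cur()
c=rows(*c,[441.5,91,225],ori(92,0));print()
c=rows(*c,[441.5,91,132],ori(92,0),step=25)
E
```

```text
t 10.33 [448.4  38.9 259.3] [-179.7    0.2   95.8] F [0.7 1.  0.6] w 85.7 q [-0.01  0.31 -0.18  2.    0.08  0.83 -0.13]
1 [ 2.63 -0.07  1.71 -0.13  0.1   1.91]
2 [ 2.62 -0.17  1.71 -0.13  0.1   1.91]

1 [ 0.   -0.    2.33  0.    0.    0.  ]
2 [ 0.   -0.    2.33  0.    0.    0.  ]
3 [ 0.   -0.    2.33  0.    0.    0.  ]
4 [ 0.   -0.    2.33  0.    0.    0.  ]
```

Request:
move_arm(targets="1 2.6 -0.1 1.7 0 0 1.9; 1 2.6 -0.2 1.7 0 0 1.9; 1 0 0 0 0 0 0; 1 0 0 2.3 0 0 0; 1 0 0 2.3 0 0 0")

```text
clock: 10.75
eef_pos: [441.3, 82.0, 177.0]
tool_rot: [-3.134, 0.001, 1.591]
force: [-0.1, 0.3, -0.7]
width: 85.2
gripper_force: 0.0
```

```bash
python3 - <<'E'
from h import *
c=cur()
c=rows(*c,[441.5,91,131],ori(92,0),step=20)
E
```

```text
t 10.75 [441.3  82.  177. ] [-1.796e+02  1.000e-01  9.120e+01] F [-0.1  0.3 -0.7] w 85.2 q [-0.13  0.44 -0.15  2.11  0.11  0.61 -0.35]
1 [ 0.3   0.03  1.53 -0.15  0.03 -0.28]
2 [ 0.3   0.02  1.53 -0.15  0.03 -0.28]
3 [ 0.3   0.02  1.53 -0.15  0.03 -0.28]
```

Request:
move_arm(targets="1 0.7 0 0 0 0 0; 1 0 0 0 0 0 0; 1 0 0 0 0 0 0")

```text
clock: 11.0
eef_pos: [441.7, 88.7, 178.2]
tool_rot: [-3.134, 0.002, 1.589]
force: [0.4, 0.1, -0.0]
width: 85.3
gripper_force: 0.0
```

Request:
move_arm(targets="1 0.2 0 1.6 0 0 0; 1 0 0 1.6 0 0 0; 1 0 0 1.5 0 0 0; 1 0 0 0 0 0 0; 1 0 0 0 0 0 0")

```text
clock: 11.42
eef_pos: [441.6, 89.9, 131.6]
tool_rot: [-3.134, 0.003, 1.588]
force: [0.8, -0.3, -0.1]
width: 84.9
gripper_force: 0.0
```

Request:
move_arm(targets="0 0 0 0 0 0 0; -0.1 0 0 0 0 0 0; -0.2 0 0 0 0 0 0; -1 0 0 0 0 0 0; -1 0 0 0 0 0 0")

```text
clock: 11.83
eef_pos: [442.1, 90.1, 131.7]
tool_rot: [-3.136, 0.003, 1.588]
force: [-1.4, -0.8, 6.2]
width: 28.5
gripper_force: 58.7
```

Request:
move_arm(targets="-1 0 0 0 0 0 0; -1 0 0 0 0 0 0; -1 0 0 0 0 0 0; -1 0 0 0 0 0 0")

```text
clock: 12.17
eef_pos: [442.1, 90.1, 131.7]
tool_rot: [-3.136, 0.003, 1.588]
force: [-0.2, -0.5, 6.6]
width: 28.1
gripper_force: 58.9
```

Cap held. Lift high (bottom at ~110 mm) and carry to the back bay.

```bash
python3 - <<'E'
from h import *
c=cur();p,R=c
c=rows(p,R,p+[0,0,110],R,step=24);print()
c=rows(*c,[440,-90,242],ori(72,0),step=30);print();c=rows(*c,[566,-284,242],ori(60,0),step=30)
E
```

```text
t 12.17 [442.1  90.1 131.7] [-179.7    0.2   91. ] F [-0.2 -0.5  6.6] w 28.1 q [-0.17  0.52 -0.13  2.14  0.14  0.49 -0.39]
1 [-0.01 -0.01 -2.2   0.    0.    0.  ]
2 [-0.01 -0.01 -2.2   0.    0.    0.  ]
3 [-0.01 -0.01 -2.2   0.    0.    0.  ]
4 [-0.01 -0.01 -2.2   0.    0.    0.  ]
5 [-0.01 -0.01 -2.2   0.    0.    0.  ]

1 [-2.57 -0.08  0.   -0.04  0.03  2.72]
2 [-2.57  0.05  0.   -0.04  0.03  2.72]
3 [-2.57  0.17  0.   -0.04  0.03  2.72]
4 [-2.56  0.29  0.   -0.04  0.03  2.72]
5 [-2.54  0.41 -0.   -0.04  0.03  2.72]
6 [-2.52  0.53 -0.   -0.04  0.03  2.72]
7 [-2.49  0.65 -0.   -0.04  0.03  2.72]

1 [-1.82  2.25  0.    0.   -0.    1.5 ]
2 [-1.76  2.29  0.    0.   -0.    1.5 ]
3 [-1.7   2.34  0.    0.   -0.    1.5 ]
4 [-1.64  2.38  0.    0.   -0.    1.5 ]
5 [-1.57  2.43  0.    0.   -0.    1.5 ]
6 [-1.51  2.47  0.    0.   -0.    1.5 ]
7 [-1.45  2.5   0.    0.   -0.    1.5 ]
8 [-1.38  2.54  0.    0.   -0.    1.5 ]
```

Request:
move_arm(targets="-1 0 0 -0.5 0 0 0; -1 0 0 -1.5 0 0 0; -1 0 0 -2.5 0 0 0; -1 0 0 -2.5 0 0 0; -1 0 0 -2.5 0 0 0")

```text
clock: 12.58
eef_pos: [441.1, 90.1, 226.9]
tool_rot: [-3.132, 0.004, 1.589]
force: [0.4, -0.1, -2.6]
width: 28.5
gripper_force: 59.5
```

Request:
move_arm(targets="-1 0 0 -1.5 0 0 0; -1 0 0 0 0 0 0; -1 0 0 0 0 0 0")

```text
clock: 12.83
eef_pos: [442.1, 90.3, 241.2]
tool_rot: [-3.135, 0.003, 1.588]
force: [0.2, 0.2, -3.2]
width: 28.4
gripper_force: 59.8
```

Request:
move_arm(targets="-1 -1.3 0 0 0 0 1.5; -1 -2.6 0 0 0 0 2.7; -1 -2.6 0.1 0 0 0 2.7; -1 -2.6 0.2 0 0 0 2.7; -1 -2.6 0.3 0 0 0 2.7")

```text
clock: 13.25
eef_pos: [438.5, -29.0, 239.8]
tool_rot: [-3.132, 0.006, 1.37]
force: [-0.0, 0.8, -1.8]
width: 28.7
gripper_force: 59.8
```

Request:
move_arm(targets="-1 -2.5 0.4 0 0 0 2.7; -1 -2.5 0.5 0 0 0 2.7; -1 -2.4 1 0 0 0 2; -1 -1.8 2.2 0 0 0 1.5; -1 -1.8 2.3 0 0 0 1.5")

```text
clock: 13.67
eef_pos: [469.0, -154.4, 240.0]
tool_rot: [-3.132, 0.007, 1.189]
force: [0.9, 0.2, -2.4]
width: 28.8
gripper_force: 59.6
```

Request:
move_arm(targets="-1 -1.7 2.3 0 0 0 1.5; -1 -1.6 2.4 0 0 0 1.5; -1 -1.6 2.4 0 0 0 1.5; -1 -1 1.6 0 0 0 1; -1 0 0 0 0 0 0")

```text
clock: 14.08
eef_pos: [526.7, -247.1, 239.2]
tool_rot: [-3.136, 0.01, 1.089]
force: [0.7, -1.7, -2.5]
width: 28.7
gripper_force: 59.9
```

```bash
python3 - <<'E'
from h import *
c=cur()
c=rows(*c,[566,-284,242],ori(60,0),step=25)
E
```

```text
t 14.08 [ 526.7 -247.1  239.2] [-179.7    0.6   62.4] F [ 0.7 -1.7 -2.5] w 28.7 q [ 0.36  0.52  0.03  1.7  -0.01  0.93 -0.08]
1 [-0.49  1.73 -0.1  -0.1   0.19  0.81]
2 [-0.46  1.74 -0.1  -0.1   0.19  0.81]
3 [-0.44  1.74 -0.1  -0.1   0.19  0.81]
```

Request:
move_arm(targets="-1 -0.5 1.7 0 0 0.1 0.8; -1 -0.5 1.7 0 0 0.1 0.8; -1 -0.4 1.6 0 0 0.1 0.8; -1 0 0 0 0 0 0; -1 0 0 0 0 0 0")

```text
clock: 14.5
eef_pos: [563.0, -277.7, 239.1]
tool_rot: [-3.133, 0.002, 1.053]
force: [-0.6, 0.4, -2.8]
width: 28.6
gripper_force: 60.2
```

```bash
python3 - <<'E'
from h import *
c=cur()
rows(*c,[566,-284,242],ori(60,0),step=25)
a=cam('scene');b=cam('top')
yaw=np.radians(10.4);M=lambda u,v,z:[512+u*np.cos(yaw)-v*np.sin(yaw),-264+u*np.sin(yaw)+v*np.cos(yaw),z]
T=[]
for d,(u0,u1,v0,v1) in((a,(200,330,100,240)),(b,(270,400,150,290))):
    im=cv2.resize(d['color'][:,:,::-1],None,fx=3,fy=3,interpolation=cv2.INTER_CUBIC)
    for l in ([M(-100,-130,26),M(100,-130,26),M(100,130,26),M(-100,130,26),M(-100,-130,26)],[M(0,-125,26),M(0,125,26)]): cv2.polylines(im,[np.int32((proj(d,l)+.5)*3)],False,(0,255,255),1)
    T.append(im[v0*3:v1*3,u0*3:u1*3])
cv2.imwrite('pics/c6.png',np.hstack(T))
E
```

```text
t 14.5 [ 563.  -277.7  239.1] [-1.795e+02  1.000e-01  6.030e+01] F [-0.6  0.4 -2.8] w 28.6 q [ 0.39  0.59  0.04  1.57 -0.02  0.99 -0.08]
1 [-0.4   0.57 -0.29 -0.51  0.13  0.33]
```

View pics/c6.png

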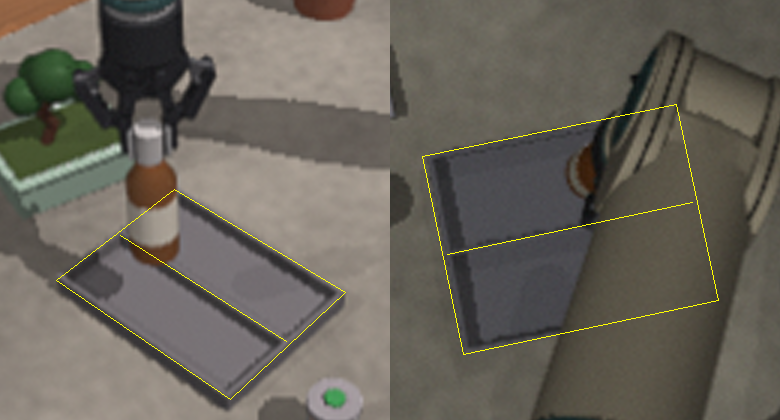

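Tray overlay fits in both views and the bottle hangs upright over it (scene tile (152,200)). Lowering into the back bay.

Request:
move_arm(targets="-1 -0.4 0.6 1 -0.5 0 0; -1 0 0 2 0 0 0; -1 0 0 2.2 0 0 0; -1 0 0 2 0 0 0; -1 0 0 1.2 0 0 0")

```text
clock: 15.02
eef_pos: [565.9, -282.5, 155.0]
tool_rot: [-3.141, 0.001, 1.055]
force: [-0.2, 0.5, -2.4]
width: 28.5
gripper_force: 60.2
```

Request:
move_arm(targets="-1 0 0 0.6 0 0 0; -1 0 0 0 0 0 0; -1 0 0 0 0 0 0")

```text
clock: 15.27
eef_pos: [568.3, -284.0, 151.9]
tool_rot: [3.137, 0.001, 1.055]
force: [-0.3, -0.7, -1.8]
width: 28.6
gripper_force: 60.2
```

Request:
move_arm(targets="-1 0 0 0.5 0.4 0 0; -1 0 0 0.5 0 0 0; -1 0 0 0.2 0 0 0; -1 0 0 0 0 0 0; -1 0 0 0 0 0 0")

```text
clock: 15.68
eef_pos: [568.0, -284.1, 139.4]
tool_rot: [-3.139, 0.001, 1.054]
force: [-0.1, 0.3, -2.6]
width: 28.5
gripper_force: 60.2
```

Request:
move_arm(targets="-1 0 0 0.1 0 0 0; -1 0 0 0 0 0 0; -1 0 0 0 0 0 0")

```text
clock: 15.93
eef_pos: [568.0, -284.1, 138.5]
tool_rot: [-3.139, 0.001, 1.054]
force: [-0.2, 0.1, -2.3]
width: 28.6
gripper_force: 60.2
```

Request:
move_arm(targets="-1 0 0 0.1 0 0 0; -1 0 0 0 0 0 0; -1 0 0 0 0 0 0")

```text
clock: 16.18
eef_pos: [568.4, -284.2, 137.9]
tool_rot: [-3.14, 0.001, 1.054]
force: [0.4, -0.0, 1.3]
width: 28.5
gripper_force: 60.4
```

Request:
move_arm(targets="-1 0 0 0.05 0 0 0; -1 0 0 0 0 0 0; -1 0 0 0 0 0 0")

```text
clock: 16.43
eef_pos: [568.5, -284.2, 137.8]
tool_rot: [-3.14, 0.001, 1.054]
force: [-1.0, 0.2, 5.4]
width: 28.7
gripper_force: 61.1
```

Seated. Release and go straight up.

Request:
move_arm(targets="0 0 0 0 0 0 0; 0.5 0 0 0 0 0 0; 1 0 0 0 0 0 0; 1 0 0 0 0 0 0; 1 0 0 0 0 0 0")

```text
clock: 16.85
eef_pos: [567.9, -284.1, 136.7]
tool_rot: [-3.139, 0.001, 1.054]
force: [-0.3, -0.5, 0.4]
width: 85.2
gripper_force: 0.0
```

Request:
move_arm(targets="1 0 0 -1 0 0 0; 1 0 0 -2.5 0 0 0; 1 0 0 -3 0 0 0; 1 0 0 -3 0 0 0; 1 0 0 -2 0 0 0")

```text
clock: 17.27
eef_pos: [569.4, -284.6, 255.7]
tool_rot: [3.14, 0.001, 1.054]
force: [0.6, -0.1, -0.0]
width: 85.3
gripper_force: 0.0
```

```bash
python3 - <<'E'
from h import *
c=cur()
c=rows(*c,[510,-120,240],ori(75,0));print();c=rows(*c,[529,-26,200],ori(88,0))
E
```

```text
t 17.27 [ 569.4 -284.6  255.7] [1.799e+02 1.000e-01 6.040e+01] F [ 0.6 -0.1 -0. ] w 85.3 q [ 0.4   0.58  0.04  1.53 -0.02  1.03 -0.08]
1 [ 2.28 -2.66  0.31  0.01  0.01 -2.92]
2 [ 2.41 -2.54  0.31  0.01  0.01 -2.92]
3 [ 2.54 -2.41  0.31  0.01  0.01 -2.92]
4 [ 2.65 -2.28  0.31  0.01  0.01 -2.92]
5 [ 2.77 -2.14  0.31  0.01  0.01 -2.92]

1 [ 3.19 -0.2   1.33  0.    0.   -4.33]
2 [ 3.2   0.04  1.33  0.    0.   -4.33]
3 [ 3.18  0.28  1.33  0.    0.   -4.33]
```

```bash
python3 - <<'E'
from h import *
c=cur()
c=rows(*c,[510,-120,250],ori(28,0));print();c=rows(*c,[529,-26,170],ori(0,0))
E
```

```text
t 17.27 [ 569.4 -284.6  255.7] [1.799e+02 1.000e-01 6.040e+01] F [ 0.6 -0.1 -0. ] w 85.3 q [ 0.4   0.58  0.04  1.53 -0.02  1.03 -0.08]
1 [ 2.28 -2.66  0.11  0.02  0.01  6.48]
2 [ 1.96 -2.9   0.11  0.02  0.01  6.48]
3 [ 1.62 -3.1   0.11  0.02  0.01  6.48]
4 [ 1.26 -3.26  0.11  0.02  0.01  6.48]
5 [ 0.89 -3.39  0.11  0.02  0.01  6.48]

1 [ 1.52 -1.85  2.    0.   -0.    7.  ]
2 [ 1.29 -2.02  2.    0.   -0.    7.  ]
3 [ 1.03 -2.17  2.    0.   -0.    7.  ]
4 [ 0.76 -2.27  2.    0.   -0.    7.  ]
```

Request:
move_arm(targets="1 2.3 -2.7 0 0 0 6.5; 1 2 -2.9 0 0 0 6.5; 1 1.6 -3.1 0 0 0 6.5; 1 1.3 -3.3 0 0 0 6.5; 1 0.9 -3.4 0 0 0 6.5")

```text
clock: 17.68
eef_pos: [508.4, -116.7, 253.0]
tool_rot: [-3.14, 0.001, 0.481]
force: [0.4, 0.2, 0.2]
width: 85.1
gripper_force: 0.0
```

Request:
move_arm(targets="1 1.5 -1.9 1.6 0 0 7; 1 1.3 -2 2 0 0 7; 1 1 -2.2 2 0 0 7; 1 0.8 -2.3 2 0 0 7; 1 0 0 0 0 0 0")

```text
clock: 18.1
eef_pos: [526.6, -16.5, 173.3]
tool_rot: [-3.138, 0.008, 0.002]
force: [0.0, 0.9, -0.2]
width: 85.3
gripper_force: 0.0
```

```bash
python3 - <<'E'
from h import *
c=cur()
a=cam('scene');b=cam('top')
rows(*c,[529,-26,130],ori(0,0));print()
yaw=np.radians(10.4);M=lambda u,v,z:[512+u*np.cos(yaw)-v*np.sin(yaw),-264+u*np.sin(yaw)+v*np.cos(yaw),z]
for d in(a,b):
    g=d['color'].astype(int);g=(g[:,:,1]>g[:,:,0]+60)&(g[:,:,1]>g[:,:,2]+40);v,u=np.nonzero(g);s=(v>180)&(v<260)&(u>220)&(u<340)
    if s.sum()>5:print(s.sum(),ray(d,[[u[s].mean(),v[s].mean()]],75))
im=cv2.resize(a['color'][:,:,::-1],None,fx=3,fy=3,interpolation=cv2.INTER_CUBIC)
im2=cv2.resize(b['color'][:,:,::-1],None,fx=3,fy=3,interpolation=cv2.INTER_CUBIC)
cv2.imwrite('pics/c7.png',np.hstack([im[100*3:270*3,205*3:340*3],im2[150*3:320*3,220*3:350*3]]))
E
```

```text
t 18.1 [526.6 -16.5 173.3] [-1.798e+02  5.000e-01  1.000e-01] F [ 0.   0.9 -0.2] w 85.3 q [-0.21  0.55  0.28  1.92 -0.23  0.71 -1.36]
1 [ 0.14  0.48  2.16 -0.11  0.23  0.05]
2 [ 0.13  0.48  2.16 -0.11  0.23  0.05]

27 [[528.96627725 -26.15147327  75.        ]]
```

View pics/c7.png

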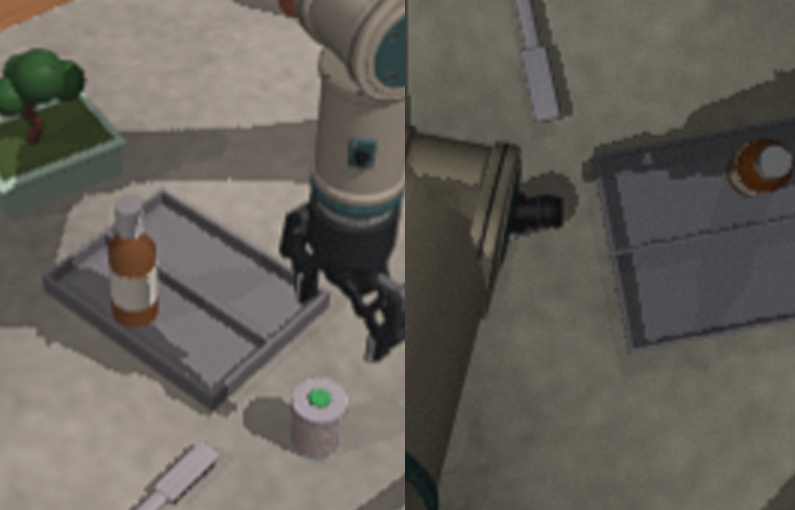

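Bottle stands upright in the back bay (scene tile (135,290)), and jar is at (529,-26). Now the jar.

Request:
move_arm(targets="1 0.2 0.5 2.2 0 0.2 0; 1 0.1 0.5 2.1 0 0.2 0; 1 0 0 0 0 0 0; 1 0 0 0 0 0 0")

```text
clock: 18.53
eef_pos: [530.4, -35.0, 133.6]
tool_rot: [3.142, -0.003, -0.004]
force: [0.6, -0.5, 0.7]
width: 85.4
gripper_force: 0.0
```

```bash
python3 - <<'E'
from h import *
c=cur();rows(*c,[529,-26,16],ori(0,0),step=25)
E
```

```text
t 18.53 [530.4 -35.  133.6] [180.   -0.2  -0.2] F [ 0.6 -0.5  0.7] w 85.4 q [-0.15  0.61  0.25  1.95 -0.25  0.61 -1.31]
1 [-0.04 -0.18  2.35  0.   -0.04 -0.04]
2 [-0.03 -0.18  2.35  0.   -0.04 -0.04]
3 [-0.03 -0.18  2.35  0.   -0.04 -0.04]
4 [-0.03 -0.18  2.35  0.   -0.04 -0.04]
5 [-0.03 -0.18  2.35  0.   -0.04 -0.04]
```

Request:
move_arm(targets="1 -0.1 -0.9 2 0 0 0; 1 0 0 1 0 0 0; 1 0 0 0 0 0 0; 1 0 0 0 0 0 0")

```text
clock: 18.87
eef_pos: [530.0, -24.8, 103.7]
tool_rot: [-3.141, -0.004, -0.002]
force: [-0.0, 0.1, -0.1]
width: 85.5
gripper_force: 0.0
```

Request:
move_arm(targets="1 -0.1 0.1 2 0 0 0; 1 0 0 2.2 0 0 0; 1 0 0 2.2 0 0 0; 1 0 0 1.6 0 0 0; 1 0 0 0.8 0 0 0")

```text
clock: 19.28
eef_pos: [529.0, -25.9, 14.4]
tool_rot: [-3.141, -0.003, -0.002]
force: [0.6, 0.0, -0.5]
width: 85.7
gripper_force: 0.0
```

Request:
move_arm(targets="1 0 0 0 0 0 0; 0.3 0 0 0 0 0 0; -1 0 0 0 0 0 0; -1 0 0 0 0 0 0; -1 0 0 0 0 0 0")

```text
clock: 19.7
eef_pos: [530.2, -25.9, 16.7]
tool_rot: [3.141, -0.007, -0.002]
force: [0.3, -1.6, 5.3]
width: 53.4
gripper_force: 54.5
```

Request:
move_arm(targets="-1 0 0 0 0 0 0; -1 0 0 0 0 0 0; -1 0 0 0 0 0 0; -1 0 0 0 0 0 0")

```text
clock: 20.03
eef_pos: [530.2, -25.9, 16.7]
tool_rot: [3.141, -0.006, -0.002]
force: [-1.0, -0.3, 6.1]
width: 53.0
gripper_force: 54.5
```

Request:
move_arm(targets="-1 0 0 -0.5 0 0 0; -1 0 0 -1.5 0 0 0; -1 0 0 -2.2 0 0 0; -1 0 0 -2 0 0 0; -1 0 0 -0.8 0 0 0")

```text
clock: 20.45
eef_pos: [530.1, -25.4, 87.7]
tool_rot: [-3.141, -0.007, -0.002]
force: [0.8, 0.3, -3.5]
width: 52.8
gripper_force: 55.5
```

Request:
move_arm(targets="-1 0 0 0 0 0 0; -1 0 0 0 0 0 0")

```text
clock: 20.62
eef_pos: [528.8, -25.1, 85.2]
tool_rot: [-3.141, -0.004, -0.001]
force: [-0.1, 0.4, -2.8]
width: 52.6
gripper_force: 55.5
```

```bash
python3 - <<'E'
from h import *
c=cur();rows(*c,[458,-244,86],ori(-20,0),step=27)
E
```

```text
t 20.62 [528.8 -25.1  85.2] [-1.8e+02 -2.0e-01 -1.0e-01] F [-0.1  0.4 -2.8] w 52.6 q [-0.15  0.69  0.21  1.99 -0.29  0.49 -1.3 ]
1 [-0.78  2.43 -0.01 -0.01 -0.03  2.21]
2 [-0.69  2.46 -0.01 -0.01 -0.03  2.21]
3 [-0.59  2.49 -0.01 -0.01 -0.03  2.21]
4 [-0.5   2.51 -0.01 -0.01 -0.03  2.21]
5 [-0.4   2.52 -0.01 -0.01 -0.03  2.21]
6 [-0.3   2.54 -0.01 -0.01 -0.03  2.21]
7 [-0.2   2.55 -0.01 -0.01 -0.03  2.21]
8 [-0.11  2.55 -0.01 -0.01 -0.03  2.21]
9 [-0.01  2.56 -0.01 -0.01 -0.03  2.21]
```

Request:
move_arm(targets="-1 -0.4 1.2 0 0 0 1.1; -1 -0.8 2.4 0 0 0 2.2; -1 -0.7 2.5 0 0 0 2.2; -1 -0.6 2.5 0 0 0 2.2; -1 -0.5 2.5 0 0 0 2.2")

```text
clock: 21.03
eef_pos: [489.1, -136.0, 83.6]
tool_rot: [-3.141, -0.001, -0.178]
force: [0.1, -0.4, -3.6]
width: 53.1
gripper_force: 55.6
```

Request:
move_arm(targets="-1 -0.4 2.5 0 0 0 2.2; -1 -0.3 2.5 0 0 0 2.2; -1 -0.2 2.5 0 0 0 2.2; -1 -0.1 2.5 0 0 0 2.2; -1 0 1.3 0 0 0 1.1")

```text
clock: 21.45
eef_pos: [451.2, -245.7, 83.7]
tool_rot: [3.141, -0.002, -0.354]
force: [0.4, -0.7, -1.6]
width: 53.0
gripper_force: 55.6
```

Request:
move_arm(targets="-1 0 0 0 0 0 0; -1 0 0 0 0 0 0; -1 0 0 0 0 0 0")

```text
clock: 21.7
eef_pos: [454.2, -240.1, 84.1]
tool_rot: [-3.139, -0.002, -0.346]
force: [-0.6, 0.9, -2.9]
width: 53.3
gripper_force: 55.7
```

```bash
python3 - <<'E'
from h import *
c=cur();rows(*c,[458,-244,60],ori(-20,0),step=27)
E
```

```text
t 21.7 [ 454.2 -240.1   84.1] [-1.798e+02 -1.000e-01 -1.980e+01] F [-0.6  0.9 -2.9] w 53.3 q [ 0.28  0.68  0.24  2.03 -0.34  0.47 -1.15]
1 [ 0.49  0.25  2.41 -0.17 -0.11  0.19]
```

Request:
move_arm(targets="-1 0.4 0.3 1.2 0 0 0; -1 0 0 2 0 0 0; -1 0 0 1.6 0 0 0; -1 0 0 0.8 0 0 0; -1 0 0 0 0 0 0")

```text
clock: 22.12
eef_pos: [456.4, -244.1, 26.5]
tool_rot: [-3.139, 0.0, -0.345]
force: [0.3, 0.1, -2.6]
width: 52.9
gripper_force: 55.7
```

Request:
move_arm(targets="-1 0 0 0 0 0 0; -1 0 0 0 0 0 0")

```text
clock: 22.28
eef_pos: [457.7, -245.8, 29.1]
tool_rot: [-3.14, -0.004, -0.347]
force: [0.9, 1.0, -2.7]
width: 53.0
gripper_force: 55.7
```

Request:
move_arm(targets="-1 0 0 0.3 0 0 0; -1 0 0 0.15 0 0 0; -1 0 0 0 0 0 0; -1 0 0 0 0 0 0")

```text
clock: 22.62
eef_pos: [457.3, -245.8, 24.5]
tool_rot: [-3.14, -0.004, -0.347]
force: [-0.0, 0.7, -2.7]
width: 53.0
gripper_force: 55.7
```

Request:
move_arm(targets="-1 0 0 0.1 0 0 0; -1 0 0 0 0 0 0; -1 0 0 0 0 0 0")

```text
clock: 22.87
eef_pos: [457.2, -245.8, 23.3]
tool_rot: [-3.14, -0.004, -0.347]
force: [-0.0, -0.6, -4.0]
width: 53.5
gripper_force: 55.7
```

Request:
move_arm(targets="-1 0 0 0.05 0 0 0; -1 0 0 0 0 0 0; -1 0 0 0 0 0 0")

```text
clock: 23.12
eef_pos: [457.2, -245.8, 22.7]
tool_rot: [-3.14, -0.004, -0.347]
force: [-0.4, -0.3, -2.1]
width: 53.0
gripper_force: 55.7
```

Request:
move_arm(targets="-1 0 0 0.05 0 0 0; -1 0 0 0 0 0 0; -1 0 0 0 0 0 0")

```text
clock: 23.37
eef_pos: [457.2, -245.8, 22.7]
tool_rot: [-3.14, -0.004, -0.347]
force: [-1.3, 1.0, 5.2]
width: 53.2
gripper_force: 56.1
```

Request:
move_arm(targets="-1 0 0 0.05 0 0 0; -1 0 0 0 0 0 0; -1 0 0 0 0 0 0")

```text
clock: 23.62
eef_pos: [457.2, -245.8, 22.6]
tool_rot: [-3.14, -0.004, -0.347]
force: [-1.8, 0.9, 9.4]
width: 53.1
gripper_force: 56.8
```

Seated. Release and retreat upward.

Request:
move_arm(targets="-0.2 0 0 0 0 0 0; 0.4 0 0 0 0 0 0; 1 0 0 0 0 0 0; 1 0 0 0 0 0 0; 1 0 0 0 0 0 0")

```text
clock: 24.03
eef_pos: [457.3, -245.8, 21.6]
tool_rot: [-3.14, -0.004, -0.347]
force: [-0.0, 0.7, -0.5]
width: 85.5
gripper_force: 0.0
```

Request:
move_arm(targets="1 0 0 -1 0 0 0; 1 0 0 -2.5 0 0 0; 1 0 0 -3 0 0 0; 1 0 0 -3 0 0 0; 1 0 0 -3 0 0 0")

```text
clock: 24.45
eef_pos: [456.3, -245.7, 148.5]
tool_rot: [-3.14, -0.003, -0.348]
force: [1.1, 0.5, 0.8]
width: 85.7
gripper_force: 0.0
```

Request:
move_arm(targets="1 0 0 -3 0 0 0; 1 0 0 -3 0 0 0; 1 0 -2 -2 0 0 0; 1 0 -3.5 0 0 0 0; 1 0 -3.5 0 0 0 0")

```text
clock: 24.87
eef_pos: [487.8, -161.7, 229.3]
tool_rot: [-3.14, -0.008, -0.351]
force: [0.7, 1.2, -0.7]
width: 85.6
gripper_force: 0.0
```

Request:
move_arm(targets="1 0 -3.5 0 0 0 0; 1 0 -3.5 0 0 0 0; 1 0 0 0 0 0 0; 1 0 0 0 0 0 0; 1 0 0 0 0 0 0")

```text
clock: 25.28
eef_pos: [510.5, -95.8, 227.4]
tool_rot: [-3.141, -0.004, -0.347]
force: [0.4, -0.4, -0.4]
width: 85.3
gripper_force: 0.0
```

```bash
python3 - <<'E'
from h import *
c=cur()
a=cam('scene');b=cam('top')
A=cv2.resize(a['color'][90:340,180:420,::-1],(400,417),interpolation=cv2.INTER_CUBIC);B=cv2.resize(b['color'][110:320,230:460,::-1],(400,365),interpolation=cv2.INTER_CUBIC)
o=np.zeros((417,800,3),np.uint8);o[:,:400]=A;o[:365,400:]=B;cv2.imwrite('pics/c8.png',o)
E
```

```text
t 25.28 [510.5 -95.8 227.4] [-179.9   -0.2  -19.9] F [ 0.4 -0.4 -0.4] w 85.3 q [-0.12  0.47  0.37  1.89 -0.23  0.82 -1.55]
```

View pics/c8.png

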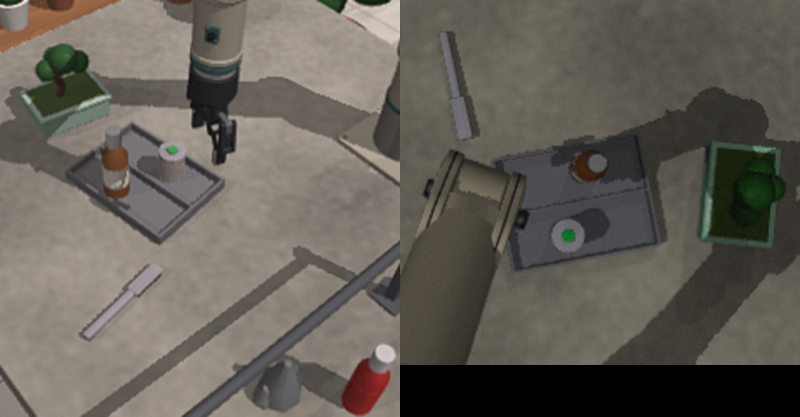

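Bottle (top tile (590,165)) stands in the back bay and the jar (568,235) in the front bay, both upright. Pot, rock and brush are undisturbed and the gripper is free.

```bash
python3 -c "
from cell import order
print(order.finish_job())"
```

```text
the job is handed in; nothing more can be done
None
```

The job is handed in at about 25 s of the 72 s allowed: the bottle was set on the bare ledge, retaken by its cap and stood in the tray's back bay, then the jar was stood in the front bay. The last picture shows both upright, the pot, rock and brush unmoved, and the gripper touching nothing.

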